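# Set up the grooved plate rail for the crockery sale

### The job

Get the plate rail ready for showing plates: free the cam lever of the sliding cheek and draw the cheek back, roll every hexagonal wooden block over, face by face, until its groove is on top, and lay them all end to end in the channel so that their grooves make one line. Then slide the cheek up so that the row is closed up tight between cheek and end stop, and only then flip the lever back, all the way, to lock it. Do not knock the crockery and the candlestick about.

Things in the scene. Friction and masses are not known exactly. Their poses are not given: they have to be found in the camera images.
- block1_mid (a point): hexagonal pale wood block (2 or 3 of the four are there), lying on a face: 52 mm across flats, 60 across corners, faces 30 wide, 62 long, 130 g. One face has a groove 14 mm wide and deep along its length. Point: the centre, 26 mm above what it lies on; y runs along the block (flat ends at y = +31 and -31 mm), z points out of the grooved face: straight up when the groove is on top.
- block2_mid (a point): hexagonal pale wood block (2 or 3 of the four are there), lying on a face: 52 mm across flats, 60 across corners, faces 30 wide, 62 long, 130 g. One face has a groove 14 mm wide and deep along its length. Point: the centre, 26 mm above what it lies on; y runs along the block (flat ends at y = +31 and -31 mm), z points out of the grooved face: straight up when the groove is on top.
- block3_mid (a point): hexagonal pale wood block (2 or 3 of the four are there), lying on a face: 52 mm across flats, 60 across corners, faces 30 wide, 62 long, 130 g. One face has a groove 14 mm wide and deep along its length. Point: the centre, 26 mm above what it lies on; y runs along the block (flat ends at y = +31 and -31 mm), z points out of the grooved face: straight up when the groove is on top.
- block4_mid (a point): hexagonal pale wood block (2 or 3 of the four are there), lying on a face: 52 mm across flats, 60 across corners, faces 30 wide, 62 long, 130 g. One face has a groove 14 mm wide and deep along its length. Point: the centre, 26 mm above what it lies on; y runs along the block (flat ends at y = +31 and -31 mm), z points out of the grooved face: straight up when the groove is on top.
- rail_stop (a point): fixed dark board 90 x 455 x 15 mm with a channel on top, between two battens 12 high, 12 thick, 48 apart; a block lies flat in it with 2 mm play each side. Point: on the channel floor (15 mm above the table), mid-channel, at the inner face of the end stop (84 wide, 18 thick, 40 above the floor). y runs along the channel, out through the stop: blocks lie at negative y; z is up.
- fence (a joint): how far the sliding cheek has come towards the stop, in m: 0 is fully back (320 mm of clear channel between cheek and stop), 0.22 is fully forward (100 mm clear). It slides with about 2 N when the lever is free and is held fast when the lever is locked. The cheek and its tab: see cheek_top.
- cheek_top (a point): top middle of the sliding cheek, an upright wooden plate 80 mm wide, 16 thick (8 to each side of the point along y), 44 above the channel floor, with a tab 40 wide in the middle, up to 95 above the floor: the point. Axes as rail_stop; face to the blocks at y = +8 mm. The tab can be pinched across its thickness and slid. Behind, to y = -92, is the lever's steel frame, 66 lower.
- lever (a joint): cam lever on the cheek, rad: 0 locked (leaning 50 degrees from upright to the +x side of the rail), 1.35 fully free (leaning 27 degrees from upright to the -x side). It swings about the rail's y direction and stays where it is left; below about 0.6 the cam bites on the board. Under 10 N at the knob moves it.
- lever_knob (a point): centre of the black ball knob, 24 mm across, at the end of the lever's 10 mm steel rod, 85 mm from the pivot.
- lever_pivot (a point): the lever's pivot, 25 mm above the channel floor, 57 mm behind cheek_top (towards negative y), same axes as rail_stop; moves with the cheek.
- mug: white mug, 76 mm wide, 85 mm tall, a bystander; origin at the centre of its underside
- sugar_bowl: lidded blue sugar bowl, 88 mm wide, 100 mm tall, a bystander; origin at the centre of its underside
- candlestick: brass candlestick, 80 mm foot, 140 mm tall, a bystander; origin at the centre of its underside
- teapot: white teapot, body 124 mm wide, 128 mm tall, spout and handle reach 100 mm from its axis, a bystander; origin at the centre of its underside
Things that resemble listed ones, but are neither listed nor needed, are in the scene too. Leave any purple look-alike of the part that bears block2_mid alone.

How it is judged:
By the outcome, as a careful person would: the job done as asked, in the order asked, and still so for the second after the job is handed in, with the robot touching nothing.
Of block1, block2, block3, block4 only 2 to 3 are there at a start; the rules pass over those that are not, and their reading is None.
At some moment in a run one of block1, block2, block3, block4 may be knocked a few centimetres aside while the robot is not near it.
It also fails if it takes over 210 s, if anything falls off the work surface, if the arm or the gripper's body presses on something with over 40 N, if the wrist force passes 120 N, or if a joint passes its speed limit or range.

### The arm

A 6-joint arm with a two-finger parallel gripper is mounted at the origin on the work surface. World frame = base frame: x ahead of the robot, y to its left, z up, the work surface at z = 0. Lengths are in m, angles in rad, forces in N, time in s.
With the tool pointing down it reaches from about 0.25 to 0.775 m from the base axis. Payload 4 kg.
Tool frame: the origin (TCP) lies midway between the tips of the shut fingers; the grasp point (between the pads) lies 19 mm behind it; y points along the fingers, x is the direction in which the jaws open and shut, and the axes are right-handed (so a half turn about y gives the same grasp; the last joint's range is limited). The gripper opens to 94 mm and grips with 3 to 60 N. Pads are 16 mm wide; open, the fingers measure 119 mm over their backs; the gripper's body (75 mm by 177 mm) begins 78 mm behind the grasp point.
Start: joints at [1.065, 0.087, 1.371, -0, 1.684, -0.103], TCP at [0.216, 0.506, 0.172] pointing down, gripper open.
Joint ranges: [-3.1, 3.1], [-0.76, 2.03], [0.27, 2.55], [-1.08, 4.22], [0.17, 2.65], [-2.57, 2.57]. Speed limits (rad/s): [2.79, 2.79, 3.14, 3.14, 3.14, 3.14].

### API

Orientations are given as [roll, pitch, yaw] about the fixed x, y, z axes, in that order (R = Rz(yaw) Ry(pitch) Rx(roll)).
In Python, from bench import robot, snapshot, camera_info, ticket gives the robot as it stands.
- The arm moves only by the shell command python3 -m creep 'ROWS'. ROWS is JSON, a list of rows, each an object with "slide": the shift along the tool's x, y, z in mm, a list of three; "roll": the turn about the tool's y in degrees; "grip": the closure, from 0 (fully open) to 1 (shut). In form: [{"slide": [x, y, z], "roll": roll, "grip": grip}, ...]. A call has 1 to 20 rows; each row is the pose to reach, as a shift and turn from the pose commanded when the call began, along the tool's axes at that moment; what a row does not reach only later rows make up. A row lasts 1/12 s, in which the tool goes at most 41.7 mm and 7.16 degrees, less where a joint would pass 70% of its speed; a pose out of reach is approached as far as the arm can. A call with a gripper value outside its range is refused whole. The fingers move at their own pace and stop on an object; the grip force is fixed at half the most. Time passes only in rows, so rows that repeat a pose let the fingers close. It gives the time, the measured TCP pose, the force and the opening at its end, in the units of the state.
- robot.get_obs(): the state, without advancing time (a new reading comes with each control period).
- snapshot(name): name is "side" or "top"; returns the picture (384x512x3 uint8, red, green, blue); there is no depth.
- camera_info(name): a dict with "fx", "fy", "cx", "cy" (pixels), "dist" ([k1, k2, p1, p2, k3] as OpenCV has them; the pictures are not rectified), "cam_to_world" (4x4, takes a point from camera to world coordinates). Camera axes: x right, y down, z forward; pixel columns grow to the right and rows downward; lengths in m; the calibration is good to about 2 mm. A picture is of the moment at which its call begins. camera_info takes no time and is no camera call.
- ticket.close_job(): hands the job in, once; it reports no verdict.
The state is a dict: "time": time; "joint_positions": joint angles; "qvel": joint speeds; "joint_torque": joint torques, N m; "tool_pos": TCP position; "ee_rot": TCP orientation; "wrist_force": force on the tool from outside, world axes, zero at the start; "wrist_torque": the same for the moment, N m; "width": finger opening in m.
Only numpy, scipy, OpenCV 4.12 (cv2) and the standard library are available. Lean on these libraries where they do the work, as an engineer would, in place of code of your own. Each camera call takes 0.05 s, during which the arm holds its last target.

## Working session

There is one attempt and no reset: what is moved stays moved. The work goes in short steps, Python scripts to look and compute and a shell command to move; the robot and the scene stay as the last step left them, time stands still between calls to the robot, and variables do not carry over. Pictures are saved under pics/ and viewed, and the job is handed in when it is done.

```bash
ls; mkdir -p pics
python3 - <<'E'
from bench import robot, snapshot, camera_info
import cv2, numpy as np
np.set_printoptions(precision=4,suppress=True)
for n in ("side","top"):
    im=snapshot(n); cv2.imwrite(f"pics/{n}0.png",cv2.resize(im[:,:,::-1],(800,600),interpolation=cv2.INTER_CUBIC))
    cv2.imwrite(f"pics/raw_{n}0.png",im[:,:,::-1])
    c=camera_info(n); print(n,{k:(np.array(v)) for k,v in c.items()})
print(robot.get_obs())
E
```

```text
pics
side {'fx': array(378.0845), 'fy': array(378.0845), 'cx': array(257.4197), 'cy': array(192.116), 'dist': array([-0.0174,  0.    ,  0.    ,  0.    ,  0.    ]), 'cam_to_world': array([[ 0.8842, -0.3325,  0.3281,  0.2146],
       [-0.4669, -0.6052,  0.6448, -0.8331],
       [-0.0158, -0.7233, -0.6904,  0.9378],
       [ 0.    ,  0.    ,  0.    ,  1.    ]])}
top {'fx': array(408.5944), 'fy': array(408.5944), 'cx': array(253.5488), 'cy': array(191.082), 'dist': array([0.0224, 0.    , 0.    , 0.    , 0.    ]), 'cam_to_world': array([[-0.0185, -0.9986,  0.0488,  0.5514],
       [-0.9998,  0.0185, -0.0014, -0.0661],
       [ 0.0005, -0.0489, -0.9988,  1.4672],
       [ 0.    ,  0.    ,  0.    ,  1.    ]])}
{'time': 0.1, 'joint_positions': array([ 1.0649,  0.0879,  1.3721, -0.    ,  1.6836, -0.1031]), 'qvel': array([ 0.001 , -0.0007, -0.005 , -0.0004,  0.0023,  0.0004]), 'joint_torque': array([  0.0022, -34.1252, -30.3301,   0.0719,   0.0305,  -0.0001]), 'tool_pos': array([0.2153, 0.5055, 0.1707]), 'ee_rot': array([-1.5706,  0.002 ,  1.1681]), 'wrist_force': array([-1.1247, -0.297 , -0.1185]), 'wrist_torque': array([0.0779, 0.028 , 0.0447]), 'width': 0.09400239442368288}
```

View pics/side0.png

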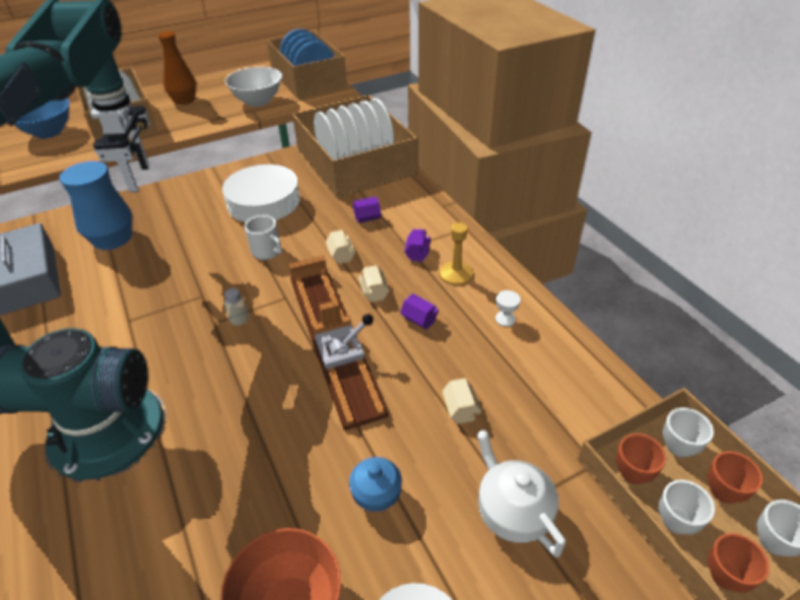

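View pics/top0.png

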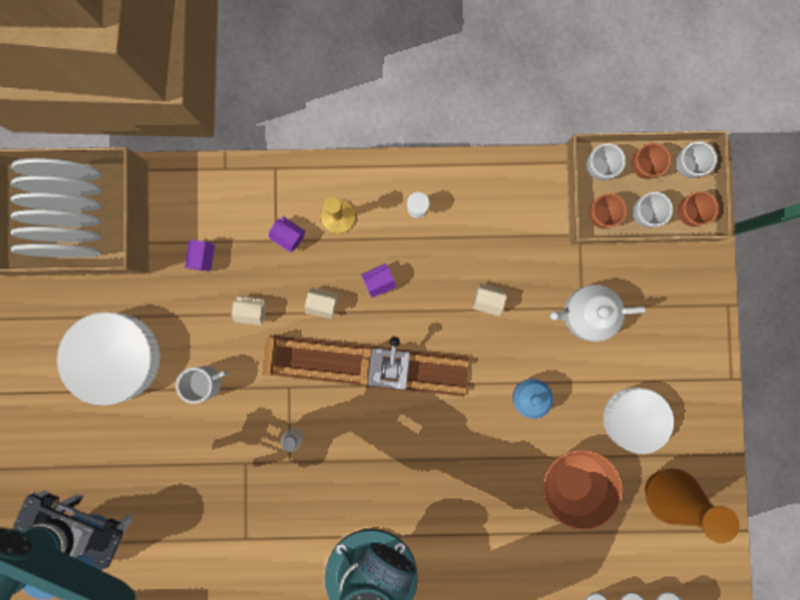

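```bash
cat > h.py <<'E'
import cv2, numpy as np
from bench import robot, snapshot, camera_info
np.set_printoptions(precision=4,suppress=True)
def KM(n):
    c=camera_info(n); K=np.array([[c['fx'],0,c['cx']],[0,c['fy'],c['cy']],[0,0,1.]]); return K,np.array(c['dist'],float),np.array(c['cam_to_world'])
def px2w(n,uv,z):
    K,d,T=KM(n); p=cv2.undistortPoints(np.array(uv,float).reshape(-1,1,2),K,d).reshape(-1,2)
    r=np.c_[p,np.ones(len(p))]@T[:3,:3].T; s=(z-T[2,3])/r[:,2:]; return T[:3,3]+s*r
def w2px(n,P):
    K,d,T=KM(n); W=np.linalg.inv(T); rv,_=cv2.Rodrigues(W[:3,:3]); return cv2.projectPoints(np.array(P,float).reshape(-1,1,3),rv,W[:3,3],K,d)[0].reshape(-1,2)
def crop(im,u0,v0,u1,v1,s,path):
    cv2.imwrite(path,cv2.resize(im[v0:v1,u0:u1,::-1],None,fx=s,fy=s,interpolation=cv2.INTER_CUBIC))
def mont(tag,ct,cs,r=24,s=8):
    # crops round top px and side px lists
    t=snapshot('top'); q=snapshot('side'); rows=[]
    for im,c in((t,ct),(q,cs)):
        rows.append(np.hstack([cv2.resize(im[max(0,int(v)-r):int(v)+r,max(0,int(u)-r):int(u)+r,::-1],(260,260),interpolation=cv2.INTER_CUBIC) for u,v in c]))
    cv2.imwrite(f'pics/{tag}.png',np.vstack(rows)); return t,q
E
python3 - <<'E'
from h import *
a=.64
ct=[(248*a,310*a),(321*a,303*a),(490*a,299*a)]
cs=[(341*a,246*a),(374*a,284*a),(461*a,400*a)]
mont('b0',ct,cs,20)
t=snapshot('top');crop(t,160,205,310,260,5,'pics/rail0.png')
for u in ct: print(px2w('top',[u],.045))
E
```

```text
[[0.6016 0.2621 0.045 ]]
[[0.6142 0.0996 0.045 ]]
[[ 0.6161 -0.2772  0.045 ]]
```

View pics/b0.png

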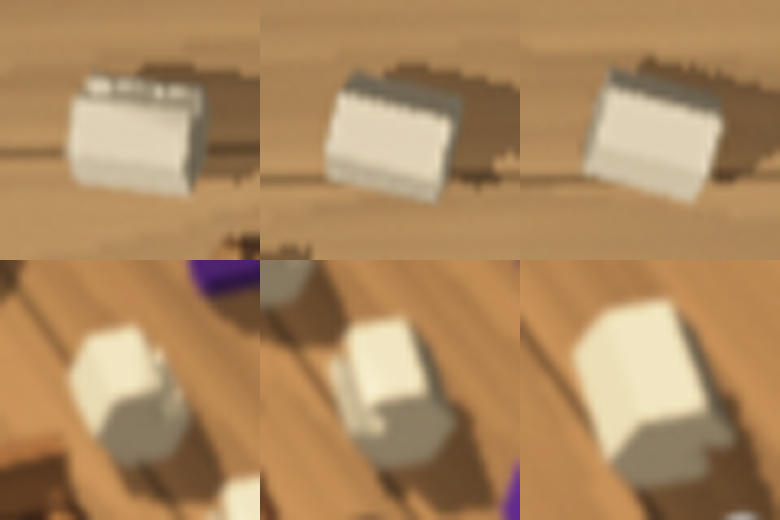

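View pics/rail0.png

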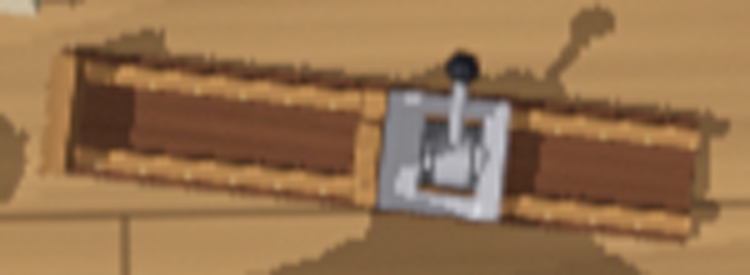

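```bash
cat >> h.py <<'E'
def rl2w(pose,P):
    x,y,a=pose; P=np.array(P,float).reshape(-1,3)*.001; c,s=np.cos(a),np.sin(a)
    return np.c_[x+c*P[:,0]-s*P[:,1], y+s*P[:,0]+c*P[:,1], .015+P[:,2]]
def boxl(im,W,n,col,s,o):
    q=(w2px(n,W)-o)*s
    for i,j in [(0,1),(1,2),(2,3),(3,0),(4,5),(5,6),(6,7),(7,4),(0,4),(1,5),(2,6),(3,7)]:
        cv2.line(im,tuple(int(round(v*8)) for v in q[i]),tuple(int(round(v*8)) for v in q[j]),col,1,cv2.LINE_AA,3)
def bx(x0,x1,y0,y1,z0,z1): return [(x0,y0,z0),(x1,y0,z0),(x1,y1,z0),(x0,y1,z0),(x0,y0,z1),(x1,y0,z1),(x1,y1,z1),(x0,y1,z1)]
E
python3 - <<'E'
from h import *
from scipy.optimize import least_squares
t=snapshot('top');q=snapshot('side')
crop(q,170,155,270,280,6,'pics/rails0.png')
cl=[((-45,-437,0),(688,240)),((45,-437,0),(700,116)),((42,18,40),(62,47)),((-42,18,40),(42,172)),((42,0,40),(77,50)),((-42,0,40),(68,174))]
uv=np.array([c[1] for c in cl])/5+[160,205]-.4
f=lambda p:(w2px('top',rl2w(p,[c[0] for c in cl]))-uv).ravel()
r=least_squares(f,[.47,.2,0]); p=r.x; print(p,f(p).reshape(-1,2))
for n,im,o,w,h in(('top',t,(160,205),150,55),('side',q,(170,155),100,125)):
    s=5
    I=cv2.resize(im[o[1]:o[1]+h,o[0]:o[0]+w,::-1],None,fx=s,fy=s,interpolation=cv2.INTER_CUBIC)
    o2=np.array(o)-.4
    for b,c in((bx(-45,45,-437,18,-15,0),(255,0,0)),(bx(-42,42,0,18,0,40),(0,255,0))): boxl(I,rl2w(p,b),n,c,s,o2)
    cv2.imwrite(f'pics/ov_{n}.png',I)
E
```

```text
[ 0.5019  0.2071 -0.1294] [[ 0.6684  0.3784]
 [ 0.9324 -0.2537]
 [-1.4547  0.2547]
 [-0.4247 -0.4044]
 [ 0.7384  0.2307]
 [-0.4148 -0.2276]]
```

View pics/ov_top.png

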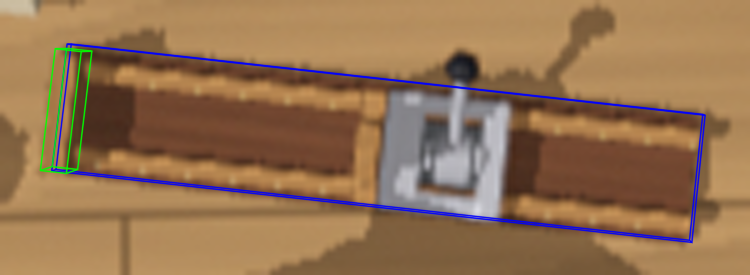

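View pics/ov_side.png

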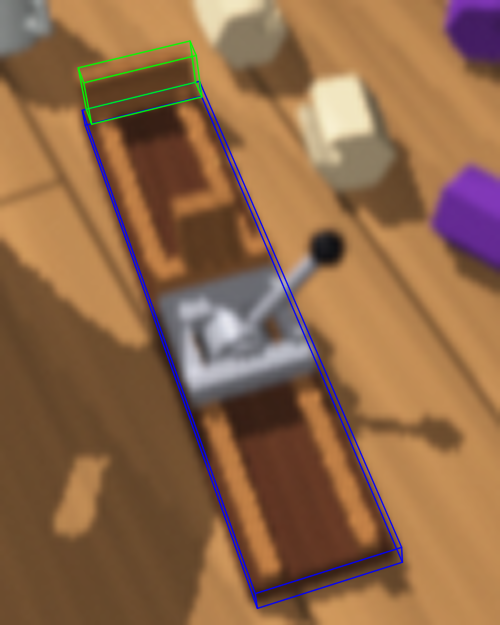

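Run:
```python
from h import *
t=snapshot('top');q=snapshot('side')
A=cv2.resize(t[208:246,164:194,::-1],None,fx=13,fy=13,interpolation=cv2.INTER_LANCZOS4)
B=cv2.resize(q[160:198,180:218,::-1],None,fx=13,fy=13,interpolation=cv2.INTER_LANCZOS4)
cv2.imwrite('pics/z1.png',np.hstack([A,B[:A.shape[0],:400]]))
```

```text
(no output)
```

View pics/z1.png

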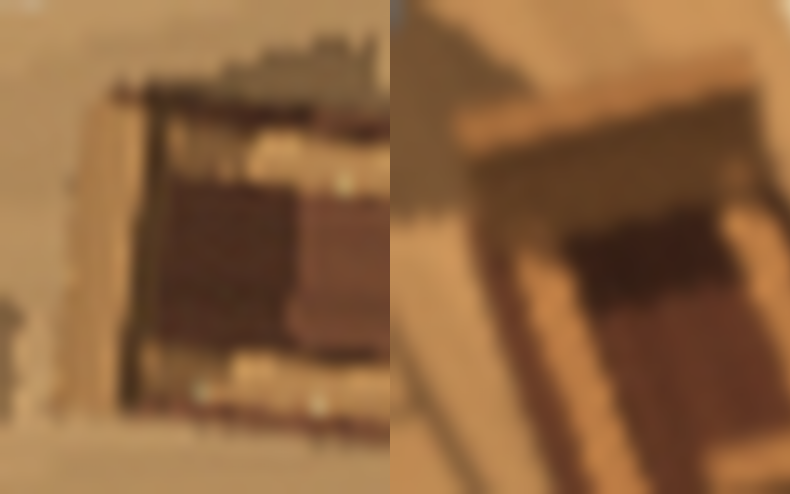

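Run:
```python
from h import *
from scipy.optimize import least_squares
def c(U,V,o,s): return (o[0]+(U+.5)/s-.5,o[1]+(V+.5)/s-.5)
o=(164,208);os=(180,160)
cl=[('top',(42,18,40),c(82,95,o,13)),('top',(-42,18,40),c(58,412,o,13)),('top',(42,0,40),c(146,98,o,13)),('top',(-42,0,40),c(120,412,o,13)),
('side',(-42,0,40),c(470-390,160,os,13)),('side',(42,0,40),c(757-390,88,os,13)),('side',(-42,18,40),c(452-390,115,os,13)),('side',(42,18,40),c(745-390,45,os,13)),
('top',(-45,-437,0),c(688,240,(160,205),5)),('top',(45,-437,0),c(700,118,(160,205),5)),
('side',(-45,-437,0),c(256,594,(170,155),5)),('side',(45,-437,0),c(402,548,(170,155),5))]
def f(p):
    r=[]
    for n,P,uv in cl:
        P=list(P)
        if P[1]<-100:P[1]+=p[3]*100
        r.append(w2px(n,rl2w(p[:3],[P]))[0]-uv)
    return np.array(r).ravel()
r=least_squares(f,[.5,.2,-.13,0]);p=r.x;print(p);print(f(p).reshape(-1,2))
t=snapshot('top');q=snapshot('side')
for n,im,o,w,h in(('top',t,(160,205),150,55),('side',q,(170,155),100,125)):
    s=5
    I=cv2.resize(im[o[1]:o[1]+h,o[0]:o[0]+w,::-1],None,fx=s,fy=s,interpolation=cv2.INTER_CUBIC)
    o2=np.array(o)-.4
    for fe in (.09,):
      ch=-328+fe*1000
      for b,cc in((bx(-45,45,-437+100*p[3],18,-15,0),(255,0,0)),(bx(-42,42,0,18,0,40),(0,255,0)),(bx(-40,40,ch-8,ch+8,0,44),(0,0,255)),(bx(-20,20,ch-8,ch+8,44,95),(255,0,255))): boxl(I,rl2w(p,b),n,cc,s,o2)
    cv2.imwrite(f'pics/ov_{n}.png',I)
```

```text
[ 0.4997  0.2076 -0.1241  0.0068]
[[ 0.487   0.0702]
 [-0.5085  0.0451]
 [ 0.7608  0.3877]
 [-0.064   0.5939]
 [-0.0543 -0.6231]
 [ 0.3637 -0.6281]
 [ 0.2229 -0.1465]
 [-0.0029 -0.2133]
 [ 0.4826  0.3336]
 [ 0.6123 -0.7129]
 [-0.2872 -0.3727]
 [-0.2676 -0.5232]]Traceback (most recent call last):
  File "<stdin>", line 24, in <module>
  File "h.py", line 20, in rl2w
    x,y,a=pose; P=np.array(P,float).reshape(-1,3)*.001; c,s=np.cos(a),np.sin(a)
    ^^^^^
ValueError: too many values to unpack (expected 3)
```

```bash
cat >> h.py <<'E'
RP=(0.4997,0.2076,-0.1241)
def lever_kn(fe,th):  # local mm
    a=np.deg2rad(50)-th
    return (85*np.sin(a),-328+fe*1000-57,25+85*np.cos(a))
def drawscene(tag,fe,th=None):
    t=snapshot('top');q=snapshot('side')
    for n,im,o,w,h in(('top',t,(160,205),150,55),('side',q,(170,155),100,125)):
        s=5
        I=cv2.resize(im[o[1]:o[1]+h,o[0]:o[0]+w,::-1],None,fx=s,fy=s,interpolation=cv2.INTER_CUBIC)
        o2=np.array(o)-.4; ch=-328+fe*1000
        for b,cc in((bx(-45,45,-437,18,-15,0),(255,0,0)),(bx(-42,42,0,18,0,40),(0,255,0)),(bx(-40,40,ch-8,ch+8,0,44),(0,0,255)),(bx(-20,20,ch-8,ch+8,44,95),(255,0,255))): boxl(I,rl2w(RP,b),n,cc,s,o2)
        if th is not None:
            k=(w2px(n,rl2w(RP,[lever_kn(fe,th)]))[0]-o2)*s; cv2.circle(I,tuple(int(v) for v in k),17,(255,255,0),1)
        cv2.imwrite(f'pics/{tag}_{n}.png',I)
E
python3 - <<'E'
from h import *
from scipy.optimize import least_squares
ob={'top':(160-.4+462/5,205-.4+67/5),'side':(170-.4+326/5,155-.4+247/5)}
f=lambda p:np.concatenate([w2px(n,rl2w(RP,[lever_kn(p[0],p[1])]))[0]-np.array(ob[n]) for n in ob])
r=least_squares(f,[.1,0]);print(r.x,f(r.x),rl2w(RP,[lever_kn(*r.x)]))
drawscene('c0',*r.x)
E
```

```text
[0.1212 0.0652] [ 0.1826  0.114   0.2777 -0.4043] [[ 0.528  -0.0617  0.0988]]
```

View pics/c0_top.png

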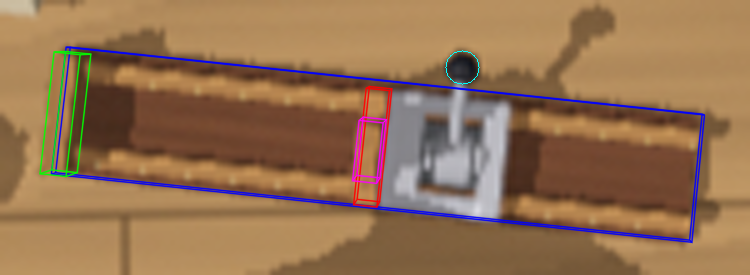

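View pics/c0_side.png

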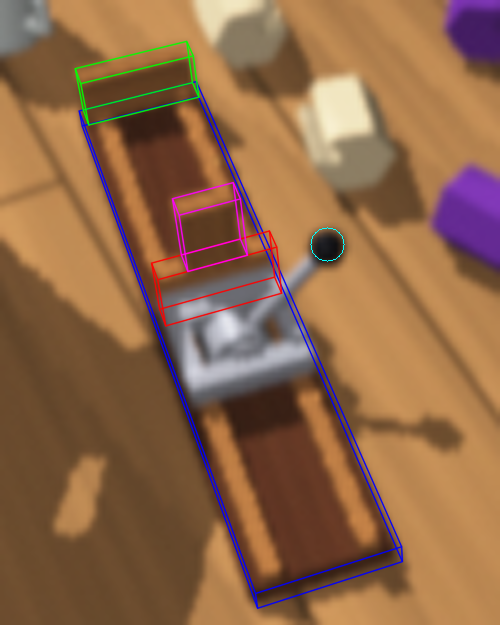

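```bash
cat >> h.py <<'E'
from scipy.spatial.transform import Rotation as Ro
def go(*targets):
    """targets: (x,y,z,yaw) world TCP; print slide/roll from the present pose"""
    o=robot.get_obs(); R=Ro.from_euler('xyz',o['ee_rot']).as_matrix(); yaw=np.arctan2(R[1,0],R[0,0])
    print('t',o['time'],'tcp',o['tool_pos'],'yaw %.3f'%yaw,'F',o['wrist_force'],'w %.4f'%o['width'])
    for x,y,z,a in targets:
        d=R.T@(np.array([x,y,z])-o['tool_pos'])*1000
        da=(a-yaw+np.pi/2)%np.pi-np.pi/2
        print('slide',d.round(1),'roll %.1f'%-np.rad2deg(da),' dist %.0f'%np.linalg.norm(d))
YR=RP[2]+np.pi/2
def L(x,y,z,dyaw=0):  # rail-local mm (z above floor) -> target tuple
    w=rl2w(RP,[(x,y,z)])[0]; return (*w,YR+dyaw)
E
python3 - <<'E'
from h import *
k=lever_kn(.121,.0)
go(L(k[0]+42,k[1],157),L(k[0]+42,k[1],62))
E
```

```text
t 0.65 tcp [0.2156 0.506  0.1718] yaw 1.168 F [ 0.0751  0.597  -0.0361] w 0.0939
slide [-387.5   -0.2 -553.9] roll -16.0  dist 676
slide [-387.5   94.8 -553.9] roll -16.0  dist 683
```

```bash
python3 -m creep '[{"slide":[-387,0,-554],"roll":-16,"grip":1},{"slide":[-387,0,-554],"roll":-16,"grip":1},{"slide":[-387,0,-554],"roll":-16,"grip":1},{"slide":[-387,0,-554],"roll":-16,"grip":1},{"slide":[-387,0,-554],"roll":-16,"grip":1},{"slide":[-387,0,-554],"roll":-16,"grip":1},{"slide":[-387,0,-554],"roll":-16,"grip":1},{"slide":[-387,0,-554],"roll":-16,"grip":1},{"slide":[-387,0,-554],"roll":-16,"grip":1},{"slide":[-387,0,-554],"roll":-16,"grip":1},{"slide":[-387,0,-554],"roll":-16,"grip":1},{"slide":[-387,0,-554],"roll":-16,"grip":1},{"slide":[-387,0,-554],"roll":-16,"grip":1},{"slide":[-387,0,-554],"roll":-16,"grip":1},{"slide":[-387,0,-554],"roll":-16,"grip":1},{"slide":[-387,0,-554],"roll":-16,"grip":1},{"slide":[-387,0,-554],"roll":-16,"grip":1},{"slide":[-387,0,-554],"roll":-16,"grip":1},{"slide":[-387,0,-554],"roll":-16,"grip":1},{"slide":[-387,0,-554],"roll":-16,"grip":1}]'
python3 - <<'E'
from h import *
k=lever_kn(.121,.0)
go(L(k[0]+42,k[1],157),L(k[0]+42,k[1],62))
E
```

```text
time: 2.32
tool_pos: [0.5731, -0.0659, 0.1719]
ee_rot: [-1.57, -0.001, 1.448]
wrist_force: [-0.6, 0.0, -0.7]
width: 0.0003
t 2.3167 tcp [ 0.5731 -0.0659  0.1719] yaw 1.448 F [-0.6497  0.0127 -0.6685] w 0.0003
slide [-1.7 -0.1 -0.5] roll 0.1  dist 2
slide [-1.7 94.9 -0.5] roll 0.1  dist 95
```

```bash
python3 -m creep '[{"slide":[-2,40,0],"roll":0,"grip":1},{"slide":[-2,80,0],"roll":0,"grip":1},{"slide":[-2,95,0],"roll":0,"grip":1},{"slide":[-2,95,12],"roll":0,"grip":1},{"slide":[-2,94,24],"roll":0,"grip":1},{"slide":[-2,90,36],"roll":0,"grip":1},{"slide":[-2,85,48],"roll":0,"grip":1},{"slide":[-2,80,60],"roll":0,"grip":1},{"slide":[-2,76,72],"roll":0,"grip":1},{"slide":[-2,74,84],"roll":0,"grip":1},{"slide":[-2,72,94],"roll":0,"grip":1},{"slide":[-2,72,104],"roll":0,"grip":1},{"slide":[-2,72,112],"roll":0,"grip":1},{"slide":[-2,72,118],"roll":0,"grip":1},{"slide":[-2,72,124],"roll":0,"grip":1},{"slide":[-2,72,124],"roll":0,"grip":1}]'
python3 - <<'E'
from h import *
drawscene('c1',.121,1.35)
E
```

```text
time: 3.65
tool_pos: [0.4493, -0.0536, 0.0997]
ee_rot: [-1.57, -0.0, 1.447]
wrist_force: [-0.1, 0.3, -0.2]
width: 0.0002
```

View pics/c1_side.png

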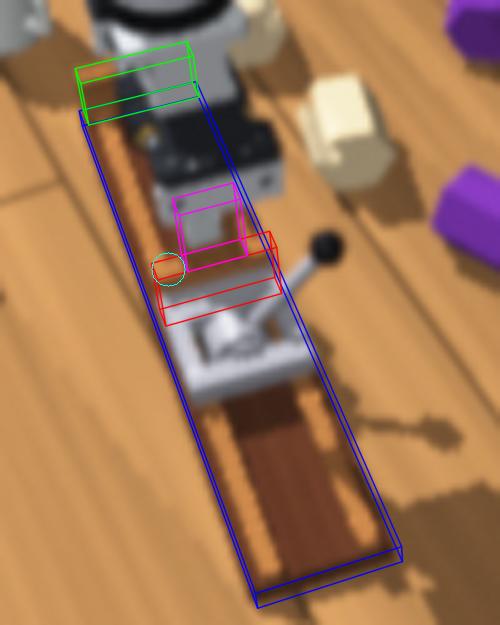

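Run:
```python
from h import *
o=robot.get_obs()
for n,of in(('side',(170,155)),('top',(160,205))):
    print(n,(w2px(n,[o['tool_pos'],[.528,-.0617,.0988]])-of)*5)
print(px2w('side',[(170-.4+326/5,155-.4+247/5)],.0988),px2w('top',[(160-.4+462/5,205-.4+67/5)],.0988))
print(rl2w(RP,[lever_kn(.121,.0)]), rl2w(RP,[lever_kn(.121,.06)]))
```

```text
side [[205.3498 277.3024]
 [325.3688 242.9008]]
top [[451.3285 182.7117]
 [460.8627  65.5649]]
[[ 0.5265 -0.063   0.0988]] [[ 0.5284 -0.0611  0.0988]]
[[ 0.5316 -0.0624  0.0946]] [[ 0.5283 -0.062   0.0984]]
```

View pics/c1_top.png

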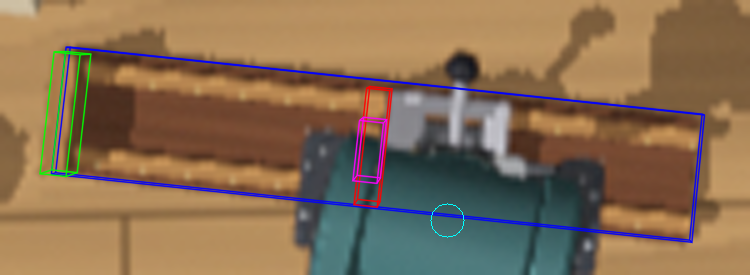

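Run:
```python
from h import *
print(w2px('side',[[.2155,.506,.1715]])/.64,w2px('top',[[.2155,.506,.1715]])/.64)
t=snapshot('top');q=snapshot('side')
o=robot.get_obs()
for n,im in(('top',t),('side',q)):
    u=w2px(n,[o['tool_pos']])[0]; print(u)
    x,y=int(u[0]),int(u[1]); I=np.ascontiguousarray(im[max(0,y-60):y+40,x-60:x+60,::-1]); I=cv2.resize(I,None,fx=5,fy=5,interpolation=cv2.INTER_CUBIC)
    cv2.circle(I,(int((u[0]-x+60)*5),int((u[1]-max(0,y-60))*5)),6,(0,0,255),1); cv2.imwrite(f'pics/tcp_{n}.png',I)
```

```text
[[143.5738 191.8147]] [[111.1164 504.5936]]
[250.2933 241.4624]
[211.1619 210.4614]
```

View pics/tcp_side.png

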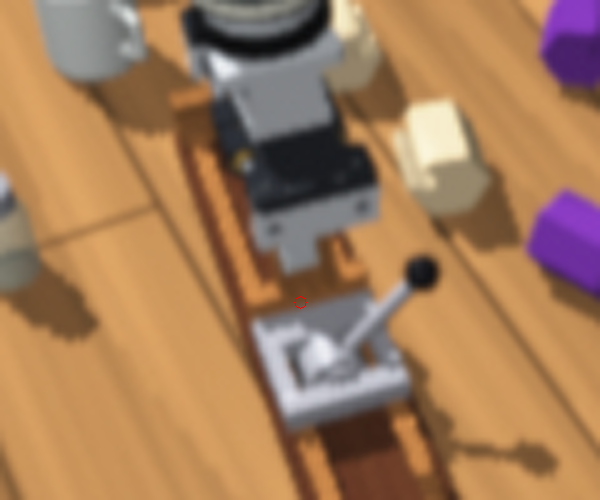

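Run:
```python
from h import *
print(w2px('side',[[0,0,0.],[0,0,.2]])/.64,w2px('top',[[0,0,0.]])/.64)
q=snapshot('side');I=cv2.resize(q[170:225,170:255,::-1],None,fx=9,fy=9,interpolation=cv2.INTER_CUBIC);cv2.imwrite('pics/z2.png',I)
# candidates for tip seen: side px
u=(211.16+ (300-300)/5, 210.46+(268-302)/5)
for z in (.0997,.11,.12,.13): print(z,px2w('side',[u],z))
```

```text
[[104.8703 429.6244]
 [ 61.1665 360.8064]] [[370.9666 576.502 ]]
0.0997 [[ 0.462  -0.0269  0.0997]]
0.11 [[ 0.4589 -0.0368  0.11  ]]
0.12 [[ 0.456  -0.0464  0.12  ]]
0.13 [[ 0.453  -0.0561  0.13  ]]
```

View pics/z2.png

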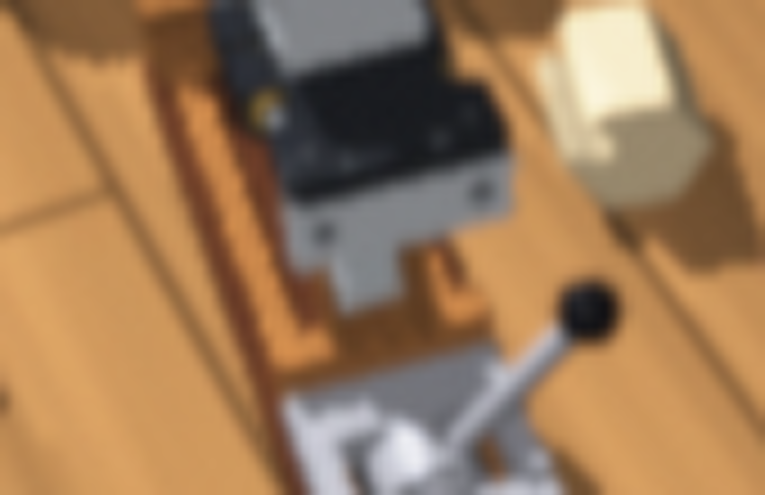

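View pics/tcp_top.png

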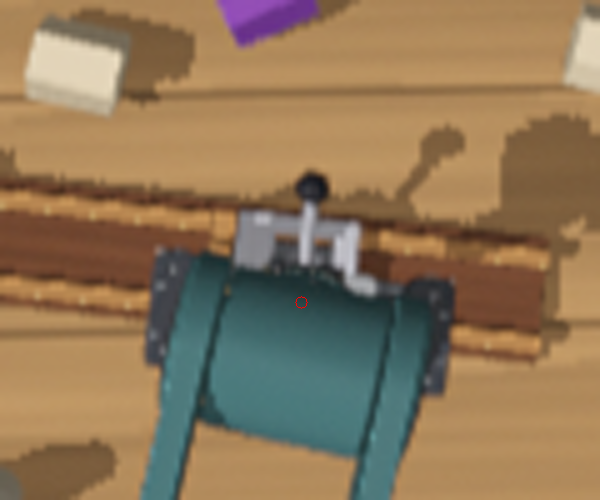

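Run:
```python
from h import *
q=cv2.imread('pics/raw_side0.png'); I=cv2.resize(q[60:140,50:130],None,fx=7,fy=7,interpolation=cv2.INTER_CUBIC)
R=Ro.from_euler('xyz',[-1.57,.002,1.168]).as_matrix(); t=np.array([.2155,.506,.1715])
for dz in (0,.03):
  for dx in (-.047,0,.047):
    u=w2px('side',[t+R[:,0]*dx+[0,0,dz]])[0]; cv2.circle(I,(int((u[0]-50+.5)*7),int((u[1]-60+.5)*7)),4,(0,0,255) if dz==0 else (0,255,0),1)
cv2.imwrite('pics/z3.png',I)
```

```text
(no output)
```

View pics/z3.png

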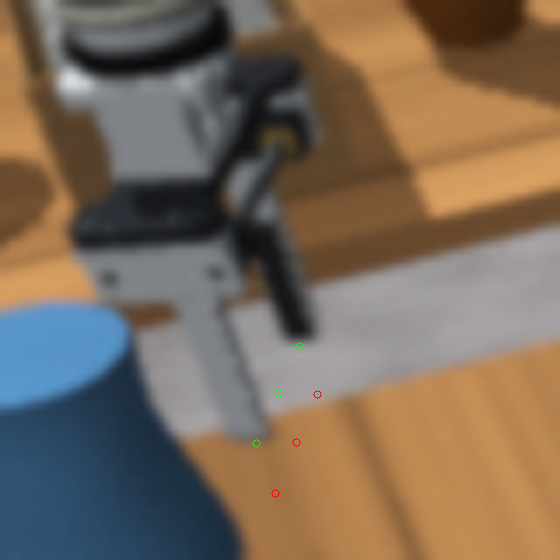

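```bash
cat > tip.py <<'E'
from h import *
import sys
o=robot.get_obs();q=snapshot('side');R=Ro.from_euler('xyz',o['ee_rot']).as_matrix();t=o['tool_pos']
c=w2px('side',[t])[0].astype(int)
I=cv2.resize(q[c[1]-50:c[1]+30,c[0]-40:c[0]+40,::-1],None,fx=7,fy=7,interpolation=cv2.INTER_CUBIC)
for dz,col in((0,(0,0,255)),(.019,(0,255,255)),(.03,(0,255,0))):
  for dx in (-o['width']/2,0,o['width']/2):
    u=w2px('side',[t+R[:,0]*dx+[0,0,dz]])[0]-c+[40,50]; cv2.circle(I,(int((u[0]+.5)*7),int((u[1]+.5)*7)),4,col,1)
cv2.imwrite(f'pics/{sys.argv[1]}.png',I); print(t,o['width'])
E
python3 -m creep '[{"slide":[0,-40,0],"roll":0,"grip":1},{"slide":[0,-72,0],"roll":0,"grip":1},{"slide":[0,-72,0],"roll":0,"grip":1}]'; python3 tip.py tip1;  python3 -m creep '[{"slide":[0,0,0],"roll":0,"grip":0.5},{"slide":[0,0,0],"roll":0,"grip":0.5},{"slide":[0,0,0],"roll":0,"grip":0.5},{"slide":[0,0,0],"roll":0,"grip":0.5}]'; python3 tip.py tip2
python3 - <<'E'
import cv2,numpy as np
cv2.imwrite('pics/tip12.png',cv2.resize(np.hstack([cv2.imread('pics/tip1.png'),cv2.imread('pics/tip2.png')]),(800,400)))
E
```

```text
time: 4.15
tool_pos: [0.454, -0.0548, 0.1785]
ee_rot: [-1.582, 0.001, 1.447]
wrist_force: [1.1, -0.5, 1.4]
width: 0.0
[ 0.454  -0.0548  0.1785] 9.473998565251451e-06
time: 4.53
tool_pos: [0.4495, -0.0537, 0.1702]
ee_rot: [-1.568, -0.0, 1.447]
wrist_force: [0.1, 0.1, 0.1]
width: 0.0235
[ 0.4495 -0.0537  0.1702] 0.023505193386413954
```

View pics/tip12.png

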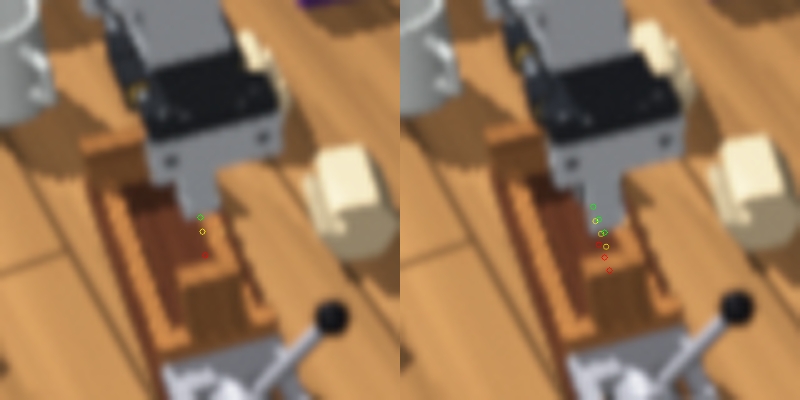

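```bash
python3 -m creep '[{"slide":[0,0,40],"roll":0,"grip":1},{"slide":[0,30,75],"roll":0,"grip":1},{"slide":[0,70,75],"roll":0,"grip":1},{"slide":[0,110,75],"roll":0,"grip":1},{"slide":[0,140,75],"roll":0,"grip":1},{"slide":[0,150,75],"roll":0,"grip":1},{"slide":[0,150,75],"roll":0,"grip":1},{"slide":[0,150,75],"roll":0,"grip":1}]'; python3 tip.py tip3
```

```text
time: 5.25
tool_pos: [0.3764, -0.0448, 0.0225]
ee_rot: [-1.571, -0.0, 1.447]
wrist_force: [0.4, 0.4, 0.5]
width: 0.0007
[ 0.3764 -0.0448  0.0225] 0.000712061275567526
```

View pics/tip3.png

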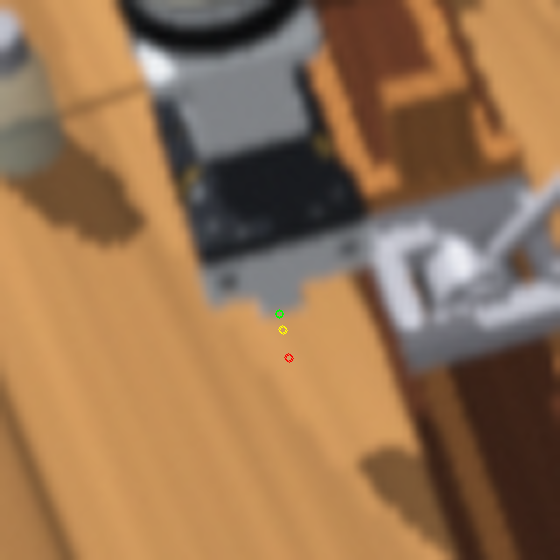

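```bash
python3 -m creep '[{"slide":[0,8,0],"roll":0,"grip":1},{"slide":[0,16,0],"roll":0,"grip":1},{"slide":[0,22,0],"roll":0,"grip":1},{"slide":[0,22,0],"roll":0,"grip":1}]';python3 -m creep '[{"slide":[0,6,0],"roll":0,"grip":1},{"slide":[0,12,0],"roll":0,"grip":1},{"slide":[0,12,0],"roll":0,"grip":1}]'; python3 tip.py tip4
```

```text
time: 5.63
tool_pos: [0.375, -0.0444, -0.0014]
ee_rot: [-1.569, -0.0, 1.447]
wrist_force: [0.6, 0.0, -0.5]
width: 0.0002
time: 5.88
tool_pos: [0.3748, -0.0443, -0.0136]
ee_rot: [-1.568, -0.0, 1.447]
wrist_force: [0.0, 0.4, 0.2]
width: 0.0005
[ 0.3748 -0.0443 -0.0136] 0.0004960768910301405
```

View pics/tip4.png

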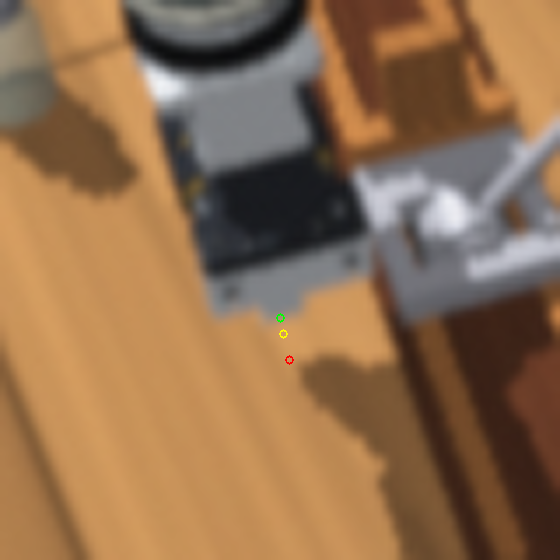

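```bash
python3 -m creep '[{"slide":[0,5,0],"roll":0,"grip":1},{"slide":[0,9,0],"roll":0,"grip":1},{"slide":[0,9,0],"roll":0,"grip":1}]';python3 -m creep '[{"slide":[0,2,0],"roll":0,"grip":1},{"slide":[0,2,0],"roll":0,"grip":1}]';python3 -m creep '[{"slide":[0,2,0],"roll":0,"grip":1},{"slide":[0,2,0],"roll":0,"grip":1}]';python3 -m creep '[{"slide":[0,2,0],"roll":0,"grip":1},{"slide":[0,2,0],"roll":0,"grip":1}]'
```

```text
time: 6.18
tool_pos: [0.3751, -0.0444, -0.0221]
ee_rot: [-1.569, -0.0, 1.447]
wrist_force: [0.2, -0.4, -0.2]
width: 0.0002
time: 6.35
tool_pos: [0.3757, -0.0446, -0.0235]
ee_rot: [-1.57, -0.0, 1.447]
wrist_force: [0.7, 0.2, 0.2]
width: 0.0008
time: 6.52
tool_pos: [0.3757, -0.0446, -0.0254]
ee_rot: [-1.571, -0.0, 1.447]
wrist_force: [-0.3, 0.3, 0.6]
width: 0.0004
time: 6.68
tool_pos: [0.3757, -0.0446, -0.0275]
ee_rot: [-1.57, -0.0, 1.447]
wrist_force: [0.6, 0.5, -0.2]
width: 0.0004
```

```bash
for i in 1 2 3; do python3 -m creep '[{"slide":[0,1.5,0],"roll":0,"grip":1},{"slide":[0,1.5,0],"roll":0,"grip":1}]'|grep -v rot; done; python3 tip.py tip5
```

```text
time: 6.85
tool_pos: [0.3757, -0.0446, -0.029]
wrist_force: [-0.0, -0.4, 0.3]
width: 0.0005
time: 7.02
tool_pos: [0.3757, -0.0446, -0.0305]
wrist_force: [-0.6, 0.8, -0.2]
width: 0.0003
time: 7.18
tool_pos: [0.3757, -0.0446, -0.032]
wrist_force: [1.4, 0.2, 0.3]
width: 0.0006
[ 0.3757 -0.0446 -0.032 ] 0.0006155784793027809
```

View pics/tip5.png

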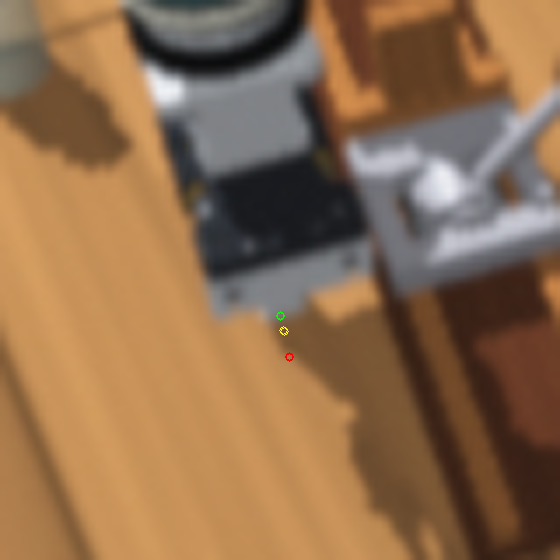

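```bash
for i in 1 2 3; do python3 -m creep '[{"slide":[0,1,0],"roll":0,"grip":1},{"slide":[0,1,0],"roll":0,"grip":1}]'|grep -v rot; done
```

```text
time: 7.4
tool_pos: [0.3758, -0.0446, -0.0329]
wrist_force: [0.6, 0.5, 0.7]
width: 0.0004
time: 7.57
tool_pos: [0.376, -0.0447, -0.0334]
wrist_force: [-0.3, 1.0, 2.7]
width: 0.0006
time: 7.73
tool_pos: [0.3761, -0.0447, -0.0335]
wrist_force: [-3.4, 1.0, 8.7]
width: 0.0006
```

```bash
cat >> h.py <<'E'
OFF=.0333  # true tip height minus reported
def tipz(z): return z-OFF
E
python3 - <<'E'
from h import *
o=robot.get_obs();q=snapshot('side');t=o['tool_pos']+[0,0,OFF]
u=w2px('side',[t])[0]; c=u.astype(int)
I=cv2.resize(q[c[1]-20:c[1]+20,c[0]-20:c[0]+20,::-1],None,fx=14,fy=14,interpolation=cv2.INTER_CUBIC)
v=(u-c+20.5)*14; cv2.circle(I,(int(v[0]),int(v[1])),4,(0,0,255),1); cv2.imwrite('pics/tip6.png',I)
k=lever_kn(.121,.0)
up=o['tool_pos'].copy();
go((up[0],up[1],tipz(.16),YR),L(k[0]+42,k[1],145-33.3),L(k[0]+42,k[1],60-33.3))
E
```

```text
t 7.7833 tcp [ 0.3761 -0.0447 -0.0335] yaw 1.447 F [-3.6073  1.2745  8.4309] w 0.0004
slide [   0.  -160.2   -0. ] roll 0.0  dist 160
slide [   1.5 -160.2 -198.6] roll 0.0  dist 255
slide [   1.5  -75.2 -198.6] roll 0.0  dist 212
```

View pics/tip6.png

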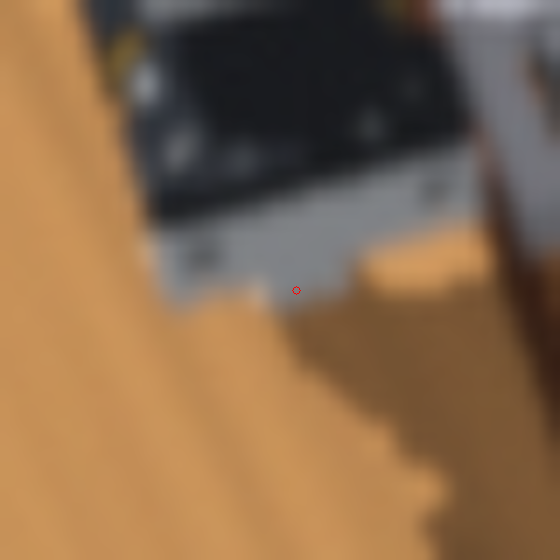

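```bash
python3 -m creep '[{"slide":[0,-40,0],"roll":0,"grip":1},{"slide":[0,-80,0],"roll":0,"grip":1},{"slide":[0,-120,0],"roll":0,"grip":1},{"slide":[0,-160,0],"roll":0,"grip":1},{"slide":[0,-160,-40],"roll":0,"grip":1},{"slide":[0,-160,-80],"roll":0,"grip":1},{"slide":[0,-160,-120],"roll":0,"grip":1},{"slide":[1,-160,-160],"roll":0,"grip":1},{"slide":[1.5,-160,-199],"roll":0,"grip":1},{"slide":[1.5,-120,-199],"roll":0,"grip":1},{"slide":[1.5,-80,-199],"roll":0,"grip":1},{"slide":[1.5,-75,-199],"roll":0,"grip":1},{"slide":[1.5,-75,-199],"roll":0,"grip":1}]'
python3 - <<'E'
from h import *
k=lever_kn(.121,.0)
go(L(k[0]+42,k[1],60-33.3))
drawscene('c2',.121,0)
E
```

```text
time: 8.87
tool_pos: [0.5702, -0.067, 0.0361]
ee_rot: [-1.562, -0.001, 1.447]
wrist_force: [0.4, 0.6, 0.3]
width: 0.0004
t 8.8667 tcp [ 0.5702 -0.067   0.0361] yaw 1.447 F [0.404  0.6016 0.3499] w 0.0004
slide [-0.3 -5.6 -3.1] roll 0.0  dist 6
```

View pics/c2_side.png

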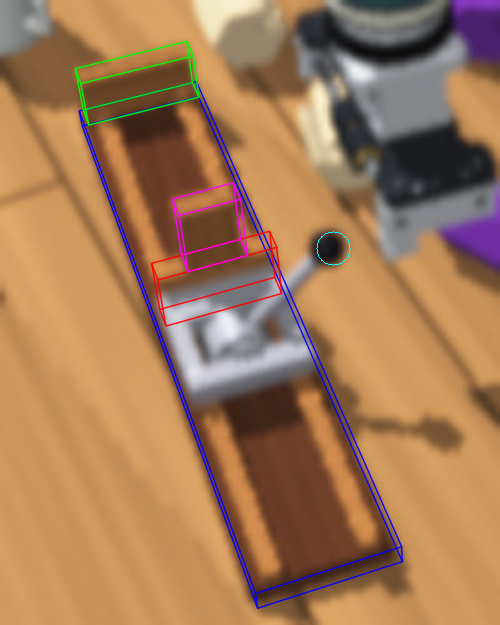

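```bash
python3 -m creep '[{"slide":[0,0,12],"roll":0,"grip":1},{"slide":[0,-2,24],"roll":0,"grip":1},{"slide":[0,-6,36],"roll":0,"grip":1},{"slide":[0,-10,48],"roll":0,"grip":1},{"slide":[0,-14,60],"roll":0,"grip":1},{"slide":[0,-18,72],"roll":0,"grip":1},{"slide":[0,-20,84],"roll":0,"grip":1},{"slide":[0,-20,94],"roll":0,"grip":1},{"slide":[0,-20,104],"roll":0,"grip":1},{"slide":[0,-20,112],"roll":0,"grip":1},{"slide":[0,-20,118],"roll":0,"grip":1},{"slide":[0,-20,124],"roll":0,"grip":1},{"slide":[0,-20,124],"roll":0,"grip":1}]'
python3 - <<'E'
from h import *
drawscene('c3',.121,1.35)
E
```

```text
time: 10.05
tool_pos: [0.4493, -0.0523, 0.0598]
ee_rot: [-1.57, 0.0, 1.447]
wrist_force: [1.2, 0.0, 1.4]
width: 0.0003
```

View pics/c3_side.png

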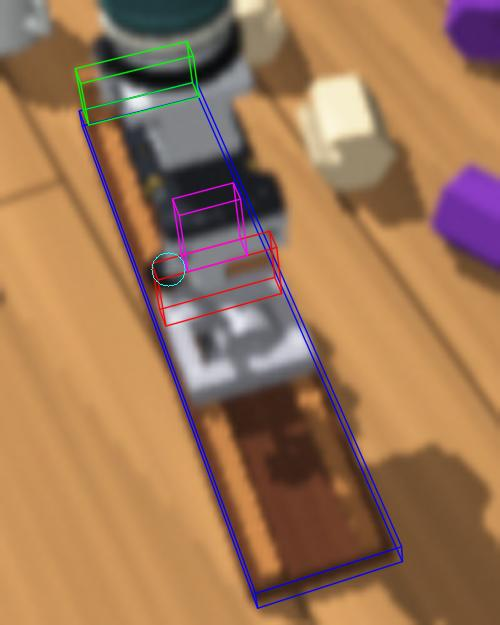

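```bash
python3 -m creep '[{"slide":[0,0,3],"roll":0,"grip":1},{"slide":[0,0,6],"roll":0,"grip":1},{"slide":[0,0,6],"roll":0,"grip":1}]'; python3 -m creep '[{"slide":[0,0,-10],"roll":0,"grip":1},{"slide":[0,-40,-10],"roll":0,"grip":1},{"slide":[0,-80,-10],"roll":0,"grip":0.6},{"slide":[0,-100,-10],"roll":0,"grip":0.6},{"slide":[0,-100,-10],"roll":0,"grip":0.6}]';python3 - <<'E'
from h import *
drawscene('c3',.121,1.35)
ch=-328+121
go(L(0,ch,150-33.3),L(0,ch,58-33.3))
E
```

```text
time: 10.4
tool_pos: [0.4481, -0.0522, 0.0608]
ee_rot: [-1.579, -0.0, 1.447]
wrist_force: [8.6, -1.2, -2.4]
width: 0.0008
time: 10.82
tool_pos: [0.457, -0.0535, 0.1654]
ee_rot: [-1.578, 0.001, 1.447]
wrist_force: [1.1, 0.1, 0.8]
width: 0.0174
t 10.9167 tcp [ 0.4543 -0.0529  0.16  ] yaw 1.447 F [-0.1064 -0.1601 -0.4143] w 0.0249
slide [ 57.1  28.3 -12.9] roll 0.0  dist 65
slide [ 57.  120.3 -13. ] roll 0.0  dist 134
```

View pics/c3_side.png

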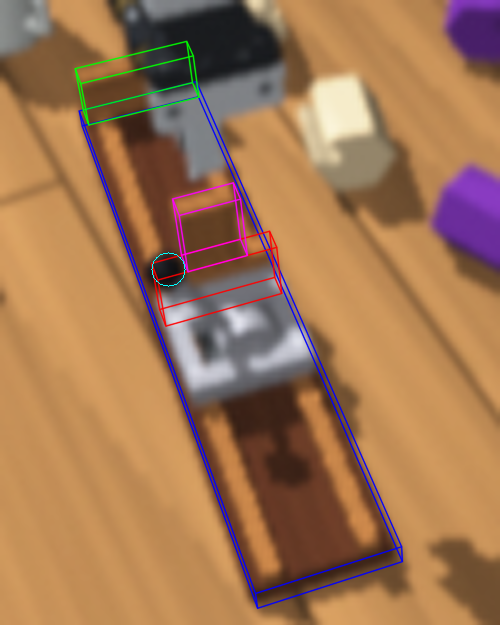

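```bash
python3 -m creep '[{"slide":[35,0,-8],"roll":0,"grip":0.55},{"slide":[57,25,-13],"roll":0,"grip":0.55},{"slide":[57,60,-13],"roll":0,"grip":0.55},{"slide":[57,90,-13],"roll":0,"grip":0.55},{"slide":[57,116,-13],"roll":0,"grip":0.55},{"slide":[57,116,-13],"roll":0,"grip":0.55},{"slide":[57,116,-13],"roll":0,"grip":1},{"slide":[57,116,-13],"roll":0,"grip":1},{"slide":[57,116,-13],"roll":0,"grip":1},{"slide":[57,116,-13],"roll":0,"grip":1},{"slide":[57,116,-13],"roll":0,"grip":1},{"slide":[57,116,-13],"roll":0,"grip":1}]'
python3 - <<'E'
from h import *
go(L(0,-328,62-33.3)); drawscene('c4',.121)
E
```

```text
time: 11.92
tool_pos: [0.4758, 0.0017, 0.0462]
ee_rot: [-1.575, 0.0, 1.447]
wrist_force: [0.4, -1.7, 3.5]
width: 0.0161
t 11.9167 tcp [0.4758 0.0017 0.0462] yaw 1.447 F [ 0.4023 -1.7021  3.5161] w 0.0161
slide [-120.8    2.5    1.8] roll 0.0  dist 121
```

View pics/c4_side.png

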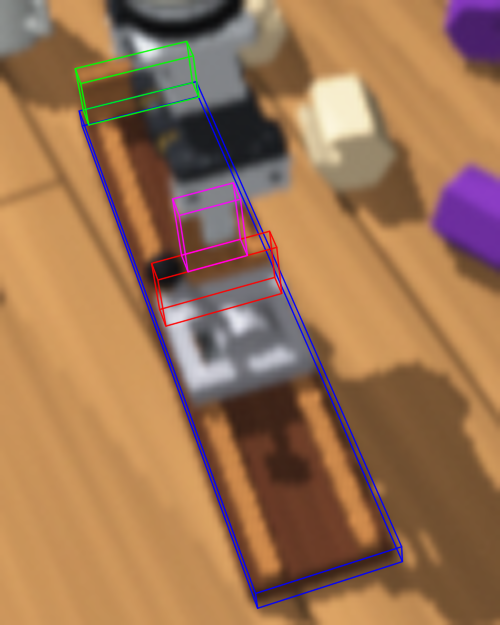

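Gripped at the tab (width 16.1 mm). Slide back.

```bash
python3 -m creep '[{"slide":[-15,0,0],"roll":0,"grip":1},{"slide":[-35,0,0],"roll":0,"grip":1},{"slide":[-55,0,0],"roll":0,"grip":1},{"slide":[-75,0,0],"roll":0,"grip":1},{"slide":[-95,0,0],"roll":0,"grip":1},{"slide":[-110,0,0],"roll":0,"grip":1},{"slide":[-118,0,0],"roll":0,"grip":1},{"slide":[-121,0,0],"roll":0,"grip":1},{"slide":[-121,0,0],"roll":0,"grip":1}]'; python3 -m creep '[{"slide":[0,0,0],"roll":0,"grip":0.55},{"slide":[0,0,0],"roll":0,"grip":0.55},{"slide":[0,0,0],"roll":0,"grip":0.55},{"slide":[0,-40,0],"roll":0,"grip":0.55},{"slide":[0,-80,0],"roll":0,"grip":0.55},{"slide":[0,-100,0],"roll":0,"grip":0},{"slide":[0,-100,0],"roll":0,"grip":0}]';python3 - <<'E'
from h import *
drawscene('c5',0.,1.35)
E
```

```text
time: 12.77
tool_pos: [0.4602, -0.1179, 0.0462]
ee_rot: [-1.573, -0.002, 1.446]
wrist_force: [-2.7, 2.2, 7.2]
width: 0.0157
time: 13.35
tool_pos: [0.4626, -0.1191, 0.15]
ee_rot: [-1.581, 0.003, 1.448]
wrist_force: [-0.3, 0.3, 0.0]
width: 0.0524
```

View pics/c5_side.png

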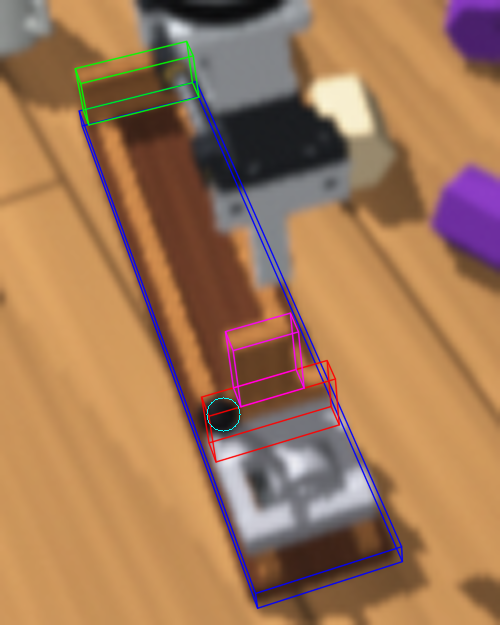

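```bash
cat >> h.py <<'E'
from scipy.optimize import minimize
def pale(im): # rgb
    f=im.astype(int); r,g,b=f[...,0],f[...,1],f[...,2]; mx=f.max(2); mn=f.min(2)
    return ((mx-mn)<0.36*mx)&(mx>95)&(r>=b)
HX=np.array([[26/np.cos(np.pi/6)*np.sin(a),26/np.cos(np.pi/6)*np.cos(a)] for a in np.deg2rad(np.arange(30,390,60))])
def hexpts(p,z0):  # p: x,y,yaw of block y axis measured as rotation (0 = along world y)
    P=np.array([[x,y,z+26] for y in (-31,31) for x,z in HX])*.001
    c,s=np.cos(p[2]),np.sin(p[2]); return np.c_[p[0]+c*P[:,0]-s*P[:,1],p[1]+s*P[:,0]+c*P[:,1],z0+P[:,2]]
def fitblock(ims,p0,z0=0.,S=4,r=26,show=None):
    data=[]
    for n,im in ims.items():
        u=w2px(n,[[p0[0],p0[1],z0+.026]])[0].astype(int)
        o=u-r; sub=im[o[1]:o[1]+2*r,o[0]:o[0]+2*r]
        big=cv2.resize(sub,None,fx=S,fy=S,interpolation=cv2.INTER_CUBIC)
        m=pale(big).astype(np.uint8)
        data.append((n,o,big,m))
    def poly(n,o,p): 
        q=(w2px(n,hexpts(p,z0))-o+.5)*S; return cv2.convexHull(q.astype(np.float32))
    def cost(d):
        p=np.array(p0)+np.array(d)*[.01,.01,.1]; c=0
        for n,o,big,m in data:
            h=np.zeros_like(m); cv2.fillConvexPoly(h,np.round(poly(n,o,p)*16).astype(np.int32),1,shift=4)
            i=(h&m).sum(); c-=i/max(1,(h|m).sum())
        return c
    best=None
    for a in (0,-2,2):
        rr=minimize(cost,[0,0,a],method='Nelder-Mead',options=dict(xatol=.01,fatol=1e-4,initial_simplex=np.array([[0,0,a],[1,0,a],[0,1,a],[0,0,a+1]],float)))
        if best is None or rr.fun<best.fun: best=rr
    p=np.array(p0)+best.x*[.01,.01,.1]
    if show:
        out=[]
        for n,o,big,m in data:
            I=big[:,:,::-1].copy(); cv2.polylines(I,[np.round(poly(n,o,p)).astype(np.int32)],True,(0,0,255),1); J=cv2.merge([m*255]*3); out+= [I,J]
        cv2.imwrite(show,np.hstack(out))
    return p,-best.fun/len(data)
E
python3 - <<'E'
from h import *
ims={n:cv2.imread(f'pics/raw_{n}0.png')[:,:,::-1] for n in('top','side')}
for k,p0 in enumerate([(.6,.26,-.1),(.61,.1,-.15),(.61,-.277,-.2)]):
    print(fitblock(ims,p0,show=f'pics/f{k}.png'))
import numpy as np
cv2.imwrite('pics/f.png',np.vstack([cv2.imread(f'pics/f{k}.png') for k in range(3)]))
E
```

```text
(array([ 0.603 ,  0.2665, -0.1402]), np.float64(0.7839262563149645))
(array([ 0.6163,  0.104 , -0.2511]), np.float64(0.7745518603946141))
(array([ 0.6172, -0.2767, -0.2702]), np.float64(0.9149825928128781))
```

View pics/f.png

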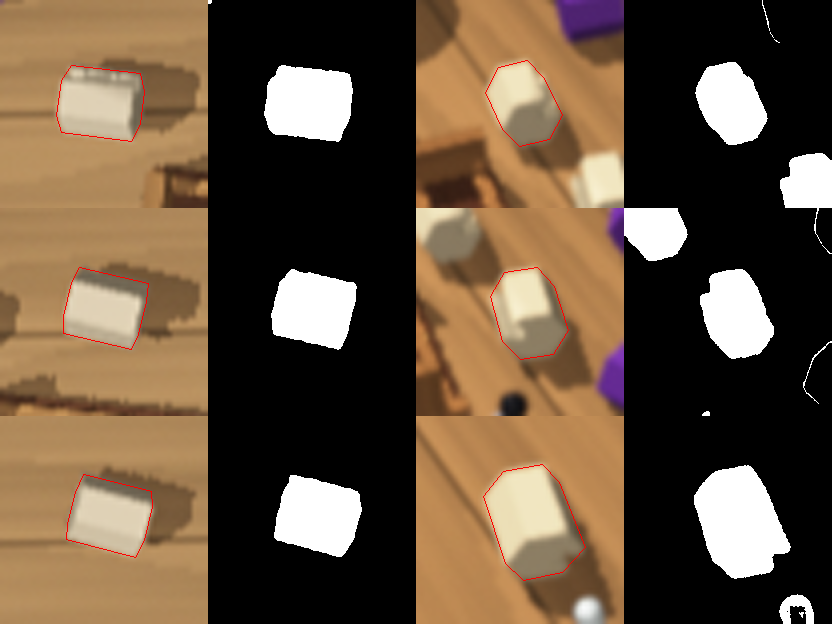

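```bash
cat >> h.py <<'E'
def blk(p,dx,dy,ztip):  # block frame mm -> TCP target (jaw along block y)
    c,s=np.cos(p[2]),np.sin(p[2]); x,y=dx/1000,dy/1000
    return (p[0]+c*x-s*y,p[1]+s*x+c*y,tipz(ztip/1000),p[2]+np.pi/2)
E
python3 - <<'E'
from h import *
p=(.6163,.1040,-.2511)
go(blk(p,-60,0,75),blk(p,-43,0,12))
a=-RP[2]; d=np.array(p[:2])-RP[:2]; print('B in rail',np.cos(a)*d[0]-np.sin(a)*d[1],np.sin(a)*d[0]+np.cos(a)*d[1])
E
```

```text
t 13.45 tcp [ 0.4598 -0.1181  0.1445] yaw 1.448 F [-0.8927 -0.1247 -0.1258] w 0.0603
slide [247.3 102.9 -68.4] roll 7.3  dist 276
slide [245.1 165.9 -85.2] roll 7.3  dist 308
B in rail 0.12852706915875187 -0.08837031454884277
```

```bash
python3 -m creep '[{"slide":[40,0,-11],"roll":7.3,"grip":0.68},{"slide":[80,0,-22],"roll":7.3,"grip":0.68},{"slide":[120,0,-33],"roll":7.3,"grip":0.68},{"slide":[160,0,-44],"roll":7.3,"grip":0.68},{"slide":[200,20,-55],"roll":7.3,"grip":0.68},{"slide":[235,60,-66],"roll":7.3,"grip":0.68},{"slide":[247,100,-68],"roll":7.3,"grip":0.68},{"slide":[247,103,-68],"roll":7.3,"grip":0.68},{"slide":[247,103,-68],"roll":7.3,"grip":0.68}]'
python3 - <<'E'
from h import *
p=(.6163,.1040,-.2511)
ims={n:snapshot(n) for n in('top','side')}
crop(ims['side'],190,130,290,230,6,'pics/d0.png')
go(*[blk(p,x,0,z) for x,z in [(-43,12)]])
E
```

```text
time: 14.2
tool_pos: [0.5508, 0.1201, 0.0318]
ee_rot: [-1.555, 0.005, 1.323]
wrist_force: [-1.9, -0.8, -0.7]
width: 0.0301
t 14.3 tcp [0.5552 0.1185 0.0386] yaw 1.321 F [0.5638 0.4141 0.2226] w 0.0300
slide [  1.3  59.8 -20.1] roll 0.1  dist 63
```

View pics/d0.png

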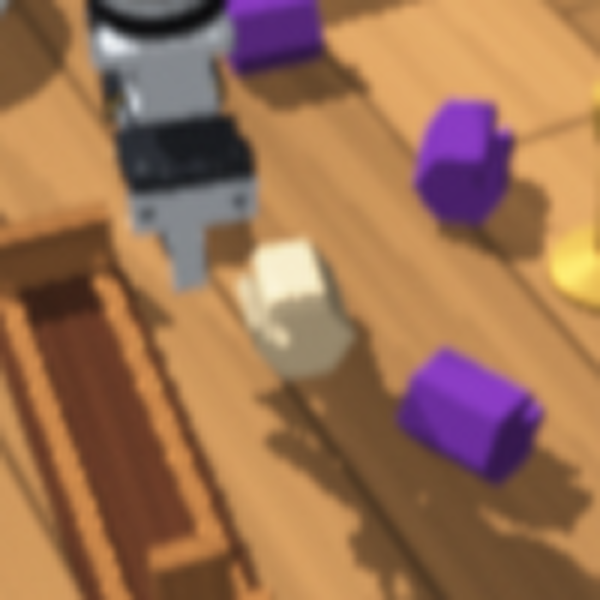

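```bash
python3 -m creep '[{"slide":[1,30,0],"roll":0,"grip":0.68},{"slide":[1,60,0],"roll":0,"grip":0.68},{"slide":[1,60,-10],"roll":0,"grip":0.68},{"slide":[1,60,-20],"roll":0,"grip":0.68},{"slide":[1,60,-20],"roll":0,"grip":0.68}]'
python3 - <<'E'
from h import *
p=(.6163,.1040,-.2511)
go(blk(p,-36.5,0,12),blk(p,-5,0,36))
E
```

```text
time: 14.72
tool_pos: [0.5811, 0.1134, -0.0156]
ee_rot: [-1.577, -0.002, 1.318]
wrist_force: [0.5, 1.0, 0.8]
width: 0.0302
t 14.7167 tcp [ 0.5811  0.1134 -0.0156] yaw 1.318 F [0.4631 0.996  0.8147] w 0.0302
slide [-0.4  5.7  0.1] roll -0.1  dist 6
slide [ -0.3 -18.1 -31.5] roll -0.1  dist 36
```

```bash
python3 -m creep '[{"slide":[0,3,-4],"roll":0,"grip":0.68},{"slide":[0,-1,-6],"roll":0,"grip":0.68},{"slide":[0,-4.5,-9],"roll":0,"grip":0.68},{"slide":[0,-8,-12],"roll":0,"grip":0.68},{"slide":[0,-11,-15.5],"roll":0,"grip":0.68},{"slide":[0,-14,-19],"roll":0,"grip":0.68},{"slide":[0,-16,-23],"roll":0,"grip":0.68},{"slide":[0,-18,-27],"roll":0,"grip":0.68},{"slide":[0,-20,-31],"roll":0,"grip":0.68},{"slide":[0,-21,-36],"roll":0,"grip":0.68},{"slide":[0,-21,-36],"roll":0,"grip":0.68}]'
python3 - <<'E'
from h import *
ims={n:snapshot(n) for n in('top','side')}
crop(ims['side'],190,130,290,230,6,'pics/d1.png')
E
```

```text
time: 15.63
tool_pos: [0.6131, 0.1055, 0.0025]
ee_rot: [-1.572, -0.0, 1.319]
wrist_force: [-0.2, 0.4, 0.1]
width: 0.0299
```

View pics/d1.png

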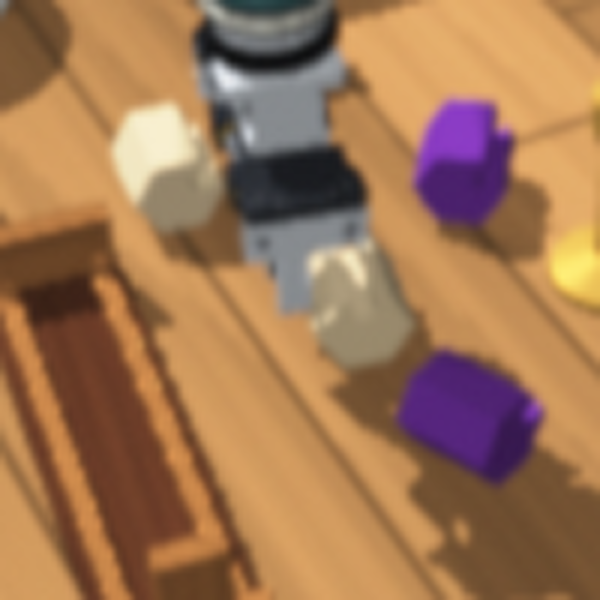

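```bash
python3 -m creep '[{"slide":[0,0,15],"roll":0,"grip":0.68},{"slide":[0,-15,35],"roll":0,"grip":0.68},{"slide":[0,-50,60],"roll":0,"grip":0},{"slide":[0,-60,80],"roll":0,"grip":0},{"slide":[0,-60,80],"roll":0,"grip":0}]'
python3 - <<'E'
from h import *
ims={n:snapshot(n) for n in('top','side')}
p,i=fitblock(ims,(.645,.097,-.25),show='pics/f0.png'); print(p,i)
go(blk(p,0,0,90),blk(p,0,0,8))
E
```

```text
time: 16.15
tool_pos: [0.5339, 0.1271, 0.0663]
ee_rot: [-1.575, -0.003, 1.322]
wrist_force: [0.3, -0.0, 0.8]
width: 0.0466
[ 0.6521  0.0953 -0.2396] 0.8246985824675168
t 16.25 tcp [0.5345 0.1258 0.0628] yaw 1.321 F [ 0.72    0.0283 -0.5214] w 0.0544
slide [  -0.4    6.3 -121.5] roll -0.6  dist 122
slide [  -0.5   88.3 -121.3] roll -0.6  dist 150
```

View pics/f0.png

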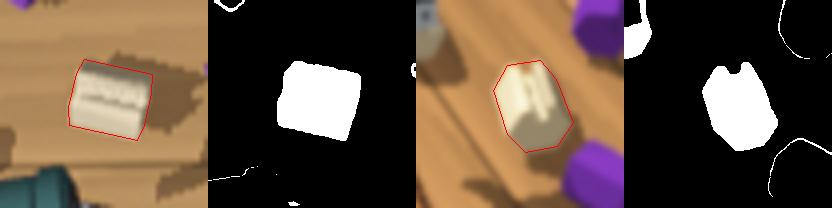

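```bash
python3 -m creep '[{"slide":[0,0,-40],"roll":-0.6,"grip":0},{"slide":[0,0,-80],"roll":-0.6,"grip":0},{"slide":[0,0,-121],"roll":-0.6,"grip":0},{"slide":[0,5,-121],"roll":-0.6,"grip":0},{"slide":[0,5,-121],"roll":-0.6,"grip":0},{"slide":[0,40,-121],"roll":-0.6,"grip":0},{"slide":[0,70,-121],"roll":-0.6,"grip":0},{"slide":[0,86,-121],"roll":-0.6,"grip":0},{"slide":[0,86,-121],"roll":-0.6,"grip":0},{"slide":[0,86,-121],"roll":-0.6,"grip":0}]'
python3 - <<'E'
from h import *
ims={n:snapshot(n) for n in('top','side')}
crop(ims['side'],200,130,300,230,6,'pics/d2.png')
go(blk((.6521,.0953,-.2396),0,0,10))
E
```

```text
time: 17.08
tool_pos: [0.6495, 0.0957, -0.0253]
ee_rot: [-1.567, 0.001, 1.331]
wrist_force: [0.3, -0.2, 0.3]
width: 0.094
t 17.1833 tcp [ 0.6524  0.0959 -0.0219] yaw 1.331 F [-0.6184 -0.2701 -0.0324] w 0.0940
slide [-0.6  1.4  0.2] roll -0.0  dist 2
```

View pics/d2.png

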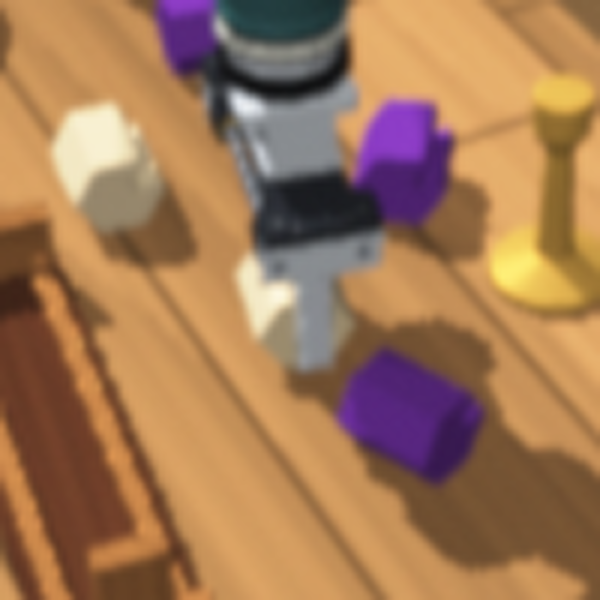

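Positioned; close, then lift.

```bash
python3 -m creep '[{"slide":[0,1,0],"roll":0,"grip":1},{"slide":[0,1,0],"roll":0,"grip":1},{"slide":[0,1,0],"roll":0,"grip":1},{"slide":[0,1,0],"roll":0,"grip":1},{"slide":[0,1,0],"roll":0,"grip":1},{"slide":[0,1,0],"roll":0,"grip":1}]'; python3 -m creep '[{"slide":[0,-15,0],"roll":0,"grip":1},{"slide":[0,-45,0],"roll":0,"grip":1},{"slide":[0,-80,0],"roll":0,"grip":1},{"slide":[0,-80,0],"roll":0,"grip":1},{"slide":[0,-80,0],"roll":0,"grip":1}]';python3 - <<'E'
from h import *
ims={n:snapshot(n) for n in('top','side')}
crop(ims['side'],200,110,300,210,6,'pics/d3.png')
go(L(0,-50,110-33.3),L(0,-50,-33.3+10))
E
```

```text
time: 17.68
tool_pos: [0.6519, 0.095, -0.024]
ee_rot: [-1.572, 0.001, 1.33]
wrist_force: [-0.1, -1.2, 2.8]
width: 0.0616
time: 18.1
tool_pos: [0.6537, 0.0959, 0.0584]
ee_rot: [-1.577, -0.002, 1.33]
wrist_force: [-0.4, 0.0, -0.5]
width: 0.0616
t 18.2 tcp [0.6507 0.0957 0.0539] yaw 1.330 F [ 0.019   1.017  -0.7472] w 0.0617
slide [ 23.1 -37.5 167.6] roll -6.7  dist 173
slide [ 23.1  62.5 167.3] roll -6.7  dist 180
```

View pics/d3.png

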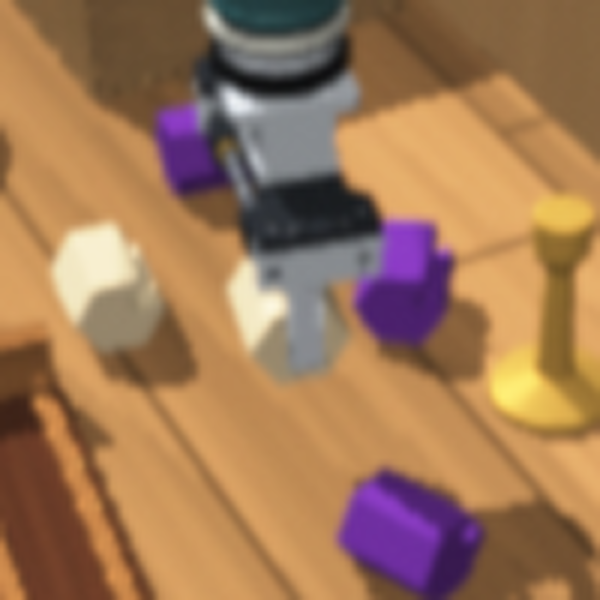

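```bash
python3 -m creep '[{"slide":[0,-30,10],"roll":-3,"grip":1},{"slide":[5,-38,45],"roll":-6.7,"grip":1},{"slide":[10,-38,85],"roll":-6.7,"grip":1},{"slide":[17,-38,125],"roll":-6.7,"grip":1},{"slide":[20,-38,168],"roll":-6.7,"grip":1},{"slide":[20,-38,168],"roll":-6.7,"grip":1},{"slide":[20,-38,168],"roll":-6.7,"grip":1},{"slide":[20,-38,168],"roll":-6.7,"grip":1}]'
python3 - <<'E'
from h import *
go(L(0,-53,35-33.3),L(0,-53,-33.3+10))
E
```

```text
time: 18.87
tool_pos: [0.4926, 0.1549, 0.0919]
ee_rot: [-1.569, 0.001, 1.448]
wrist_force: [-0.2, -0.2, -1.6]
width: 0.0617
t 18.8667 tcp [0.4926 0.1549 0.0919] yaw 1.448 F [-0.1709 -0.2269 -1.5537] w 0.0617
slide [ 0.2 75.2 -0.7] roll 0.1  dist 75
slide [  0.2 100.2  -0.7] roll 0.1  dist 100
```

```bash
python3 -m creep '[{"slide":[0,35,-0.5],"roll":0,"grip":1},{"slide":[0,70,-0.5],"roll":0,"grip":1},{"slide":[0,80,-0.5],"roll":0,"grip":1},{"slide":[0,88,-0.5],"roll":0,"grip":1},{"slide":[0,94,-0.5],"roll":0,"grip":1},{"slide":[0,99,-0.5],"roll":0,"grip":1},{"slide":[0,99,-0.5],"roll":0,"grip":1}]'
python3 - <<'E'
from h import *
ims={n:snapshot(n) for n in('top','side')}
crop(ims['side'],160,150,260,250,6,'pics/d4.png')
go(L(0,-53,-33.3+10))
E
```

```text
time: 19.45
tool_pos: [0.4945, 0.155, -0.0054]
ee_rot: [-1.572, -0.0, 1.447]
wrist_force: [-0.4, -0.3, -1.5]
width: 0.0618
t 19.55 tcp [ 0.4948  0.1552 -0.0045] yaw 1.447 F [-0.7005 -0.153  -0.6691] w 0.0618
slide [-0.4  3.8  1.7] roll 0.0  dist 4
```

View pics/d4.png

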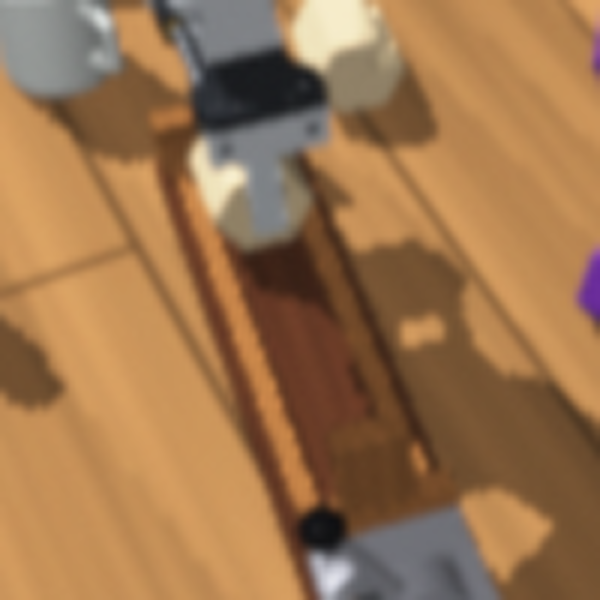

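```bash
python3 -m creep '[{"slide":[0,2,1.5],"roll":0,"grip":1},{"slide":[0,4,1.5],"roll":0,"grip":1},{"slide":[0,4,1.5],"roll":0,"grip":1}]';python3 -m creep '[{"slide":[0,1.5,0],"roll":0,"grip":1},{"slide":[0,1.5,0],"roll":0,"grip":1}]'
```

```text
time: 19.8
tool_pos: [0.4927, 0.1554, -0.009]
ee_rot: [-1.572, -0.001, 1.448]
wrist_force: [1.2, 0.5, 1.0]
width: 0.0619
time: 19.97
tool_pos: [0.4928, 0.1553, -0.0091]
ee_rot: [-1.572, -0.0, 1.447]
wrist_force: [-2.5, 0.3, 7.8]
width: 0.062
```

```bash
python3 -m creep '[{"slide":[0,-1,0],"roll":0,"grip":0.23},{"slide":[0,-1,0],"roll":0,"grip":0.23},{"slide":[0,-1,0],"roll":0,"grip":0.23},{"slide":[0,-30,0],"roll":0,"grip":0.23},{"slide":[0,-60,0],"roll":0,"grip":0.23},{"slide":[0,-100,0],"roll":0,"grip":0.3},{"slide":[0,-130,0],"roll":0,"grip":0.68},{"slide":[0,-130,0],"roll":0,"grip":0.68}]'
python3 - <<'E'
from h import *
ims={n:snapshot(n) for n in('top','side')}
crop(ims['side'],160,120,260,220,6,'pics/d5.png')
p,i=fitblock(ims,(.603,.2665,-.14),show='pics/f0.png'); print(p,i)
go(blk(p,65,0,100),blk(p,65,0,15),blk(p,45,0,15))
E
```

```text
time: 20.63
tool_pos: [0.4967, 0.1561, 0.1267]
ee_rot: [-1.584, -0.005, 1.447]
wrist_force: [1.3, 0.7, 0.2]
width: 0.0558
[ 0.6031  0.2665 -0.1399] 0.7129207381289424
t 20.7333 tcp [0.4932 0.1554 0.1202] yaw 1.447 F [-1.3417  0.3521 -0.7256] w 0.0479
slide [ 122.7   54.1 -160.2] roll 0.9  dist 209
slide [ 122.6  139.1 -159.9] roll 0.9  dist 245
slide [ 122.9  139.  -139.9] roll 0.9  dist 232
```

View pics/d5.png

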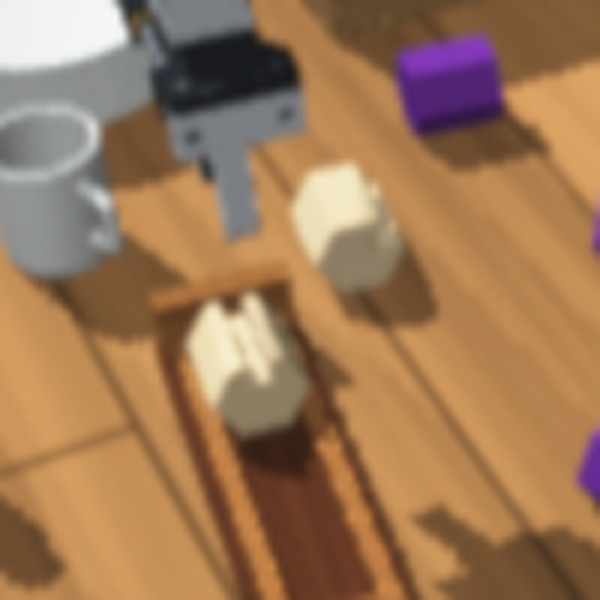

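View pics/f0.png

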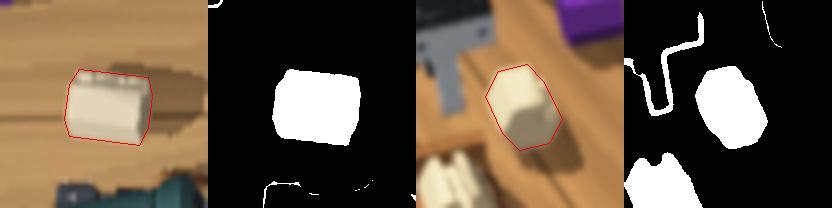

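```bash
python3 -m creep '[{"slide":[25,0,-33],"roll":0.9,"grip":0.68},{"slide":[50,0,-66],"roll":0.9,"grip":0.68},{"slide":[75,0,-98],"roll":0.9,"grip":0.68},{"slide":[100,10,-130],"roll":0.9,"grip":0.68},{"slide":[123,40,-160],"roll":0.9,"grip":0.68},{"slide":[123,75,-160],"roll":0.9,"grip":0.68},{"slide":[123,110,-160],"roll":0.9,"grip":0.68},{"slide":[123,139,-160],"roll":0.9,"grip":0.68},{"slide":[123,139,-152],"roll":0.9,"grip":0.68},{"slide":[123,139,-145],"roll":0.9,"grip":0.68},{"slide":[123,139,-140],"roll":0.9,"grip":0.68},{"slide":[123,139,-140],"roll":0.9,"grip":0.68},{"slide":[123,139,-140],"roll":0.9,"grip":0.68}]'
python3 - <<'E'
from h import *
p=(.6031,.2665,-.1399)
ims={n:snapshot(n) for n in('top','side')}
crop(ims['side'],170,100,270,200,6,'pics/d6.png')
go(blk(p,36,0,12))
E
```

```text
time: 21.82
tool_pos: [0.6463, 0.2602, -0.0191]
ee_rot: [-1.572, -0.001, 1.432]
wrist_force: [-0.7, -0.4, 0.2]
width: 0.0302
t 21.9167 tcp [ 0.6469  0.2601 -0.0189] yaw 1.432 F [ 0.4659 -0.7637  0.193 ] w 0.0304
slide [0.2 2.4 8.2] roll 0.0  dist 9
```

View pics/d6.png

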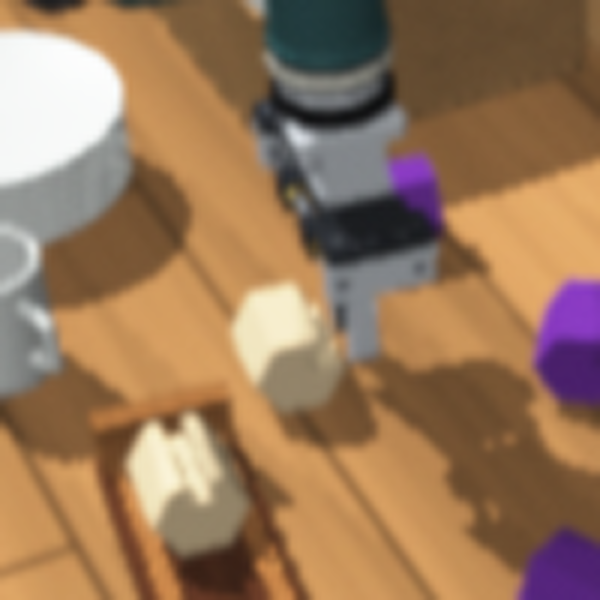

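```bash
python3 -m creep '[{"slide":[0,2,4],"roll":0,"grip":0.68},{"slide":[0,2,8],"roll":0,"grip":0.68},{"slide":[0,-1,10.5],"roll":0,"grip":0.68},{"slide":[0,-5,13.5],"roll":0,"grip":0.68},{"slide":[0,-8,16.5],"roll":0,"grip":0.68},{"slide":[0,-11,20],"roll":0,"grip":0.68},{"slide":[0,-14,23.5],"roll":0,"grip":0.68},{"slide":[0,-16.5,27],"roll":0,"grip":0.68},{"slide":[0,-18.5,31],"roll":0,"grip":0.68},{"slide":[0,-20,35],"roll":0,"grip":0.68},{"slide":[0,-21,40],"roll":0,"grip":0.68},{"slide":[0,-21,40],"roll":0,"grip":0.68},{"slide":[0,-21,25],"roll":0,"grip":0.68},{"slide":[0,-45,5],"roll":0,"grip":0.4},{"slide":[0,-75,-15],"roll":0,"grip":0},{"slide":[0,-75,-25],"roll":0,"grip":0}]'
python3 - <<'E'
from h import *
ims={n:snapshot(n) for n in('top','side')}
p,i=fitblock(ims,(.573,.27,-.14),show='pics/f0.png'); print(p,i)
go(blk(p,0,0,90),blk(p,0,0,8))
E
```

```text
time: 23.25
tool_pos: [0.6762, 0.2569, 0.0619]
ee_rot: [-1.582, -0.004, 1.431]
wrist_force: [-0.1, 0.4, 1.4]
width: 0.0466
[ 0.5702  0.2704 -0.1071] 0.3441618533200523
t 23.35 tcp [0.6735 0.2562 0.0566] yaw 1.430 F [-0.6388  0.2619  0.3023] w 0.0548
slide [ -0.4  -0.5 104.4] roll -1.9  dist 104
slide [ -0.6  81.5 104.7] roll -1.9  dist 133
```

View pics/f0.png

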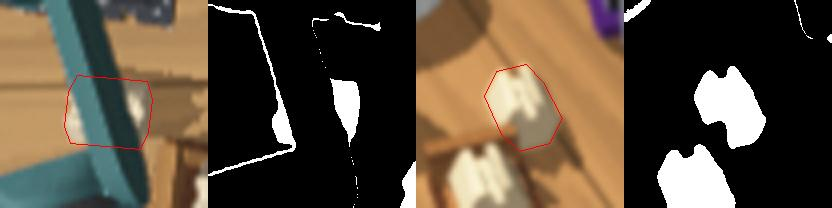

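```bash
python3 -m creep '[{"slide":[-40,-20,10],"roll":-1.9,"grip":0},{"slide":[-80,-20,30],"roll":-1.9,"grip":0},{"slide":[-120,-20,50],"roll":-1.9,"grip":0},{"slide":[-120,-20,50],"roll":-1.9,"grip":0}]'
python3 - <<'E'
from h import *
ims={n:snapshot(n) for n in('top','side')}
p,i=fitblock(ims,(.573,.27,-.14),show='pics/f0.png'); print(p,i)
go(blk(p,0,0,90),blk(p,0,0,8))
E
```

```text
time: 23.68
tool_pos: [0.5993, 0.1404, 0.0722]
ee_rot: [-1.563, 0.004, 1.462]
wrist_force: [0.2, 0.1, -0.5]
width: 0.0815
[ 0.5685  0.2702 -0.1791] 0.2921795158974149
t 23.7833 tcp [0.6022 0.1431 0.0734] yaw 1.462 F [-0.2327  0.1428  0.1671] w 0.0894
slide [122.7  16.8  47.2] roll 4.1  dist 133
slide [122.7  98.8  46.9] roll 4.1  dist 164
```

View pics/f0.png

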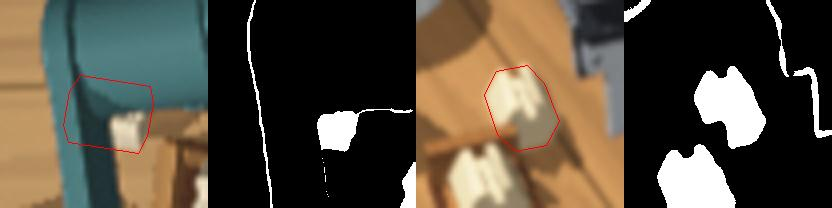

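```bash
python3 -m creep '[{"slide":[-40,-20,10],"roll":0,"grip":0},{"slide":[-80,-20,20],"roll":0,"grip":0},{"slide":[-120,-20,20],"roll":0,"grip":0},{"slide":[-160,-20,20],"roll":0,"grip":0},{"slide":[-160,-20,20],"roll":0,"grip":0}]'
python3 - <<'E'
from h import *
ims={n:snapshot(n) for n in('top','side')}
p,i=fitblock(ims,(.573,.27,-.14),show='pics/f0.png'); print(p,i)
go(blk(p,0,0,110),blk(p,0,0,9))
E
```

```text
time: 24.2
tool_pos: [0.5679, -0.0178, 0.0944]
ee_rot: [-1.571, 0.003, 1.459]
wrist_force: [1.0, 0.7, -0.8]
width: 0.0943
[ 0.57    0.2708 -0.132 ] 0.6375747532632197
t 24.3 tcp [ 0.5684 -0.0124  0.0942] yaw 1.463 F [0.2714 0.3493 0.3857] w 0.0940
slide [281.7  17.9  29. ] roll 1.4  dist 284
slide [281.6 118.9  28.9] roll 1.4  dist 307
```

View pics/f0.png

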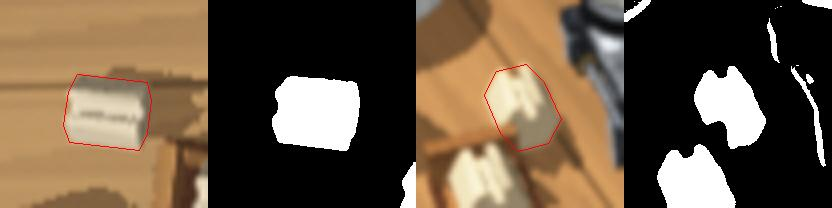

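```bash
python3 -m creep '[{"slide":[40,0,4],"roll":1.4,"grip":0},{"slide":[80,0,8],"roll":1.4,"grip":0},{"slide":[120,0,12],"roll":1.4,"grip":0},{"slide":[160,0,16],"roll":1.4,"grip":0},{"slide":[200,0,20],"roll":1.4,"grip":0},{"slide":[240,10,25],"roll":1.4,"grip":0},{"slide":[281,18,29],"roll":1.4,"grip":0},{"slide":[281,18,29],"roll":1.4,"grip":0},{"slide":[281,50,29],"roll":1.4,"grip":0},{"slide":[281,85,29],"roll":1.4,"grip":0},{"slide":[281,118,29],"roll":1.4,"grip":0},{"slide":[281,118,29],"roll":1.4,"grip":0},{"slide":[281,118,29],"roll":1.4,"grip":0}]'
python3 - <<'E'
from h import *
ims={n:snapshot(n) for n in('top','side')}
crop(ims['side'],170,100,270,200,6,'pics/d7.png')
go(blk((.57,.2708,-.132),0,0,9))
E
```

```text
time: 25.38
tool_pos: [0.5665, 0.2712, -0.0256]
ee_rot: [-1.566, 0.002, 1.442]
wrist_force: [-0.6, 0.1, 1.1]
width: 0.0942
t 25.4833 tcp [ 0.57    0.2716 -0.0212] yaw 1.442 F [-0.0718  0.7724  0.8089] w 0.0941
slide [-0.8  3.1 -0.1] roll 0.2  dist 3
```

View pics/d7.png

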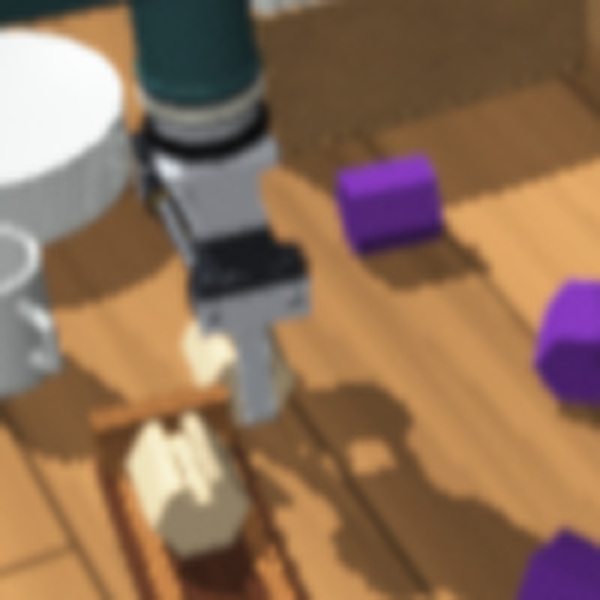

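```bash
python3 -m creep '[{"slide":[0,1,0],"roll":0,"grip":1},{"slide":[0,1,0],"roll":0,"grip":1},{"slide":[0,1,0],"roll":0,"grip":1},{"slide":[0,1,0],"roll":0,"grip":1},{"slide":[0,1,0],"roll":0,"grip":1},{"slide":[0,1,0],"roll":0,"grip":1},{"slide":[0,-20,0],"roll":0,"grip":1},{"slide":[0,-55,0],"roll":0,"grip":1},{"slide":[0,-90,0],"roll":0,"grip":1},{"slide":[0,-130,0],"roll":0,"grip":1},{"slide":[0,-130,0],"roll":0,"grip":1},{"slide":[0,-130,0],"roll":0,"grip":1}]';python3 - <<'E'
from h import *
ims={n:snapshot(n) for n in('top','side')}
p,i=fitblock({'side':ims['side']},(.57,.2708,-.132),.125,show='pics/f1.png'); print(p,i)
go(L(0,-135,110-33.3),L(0,-135,-33.3+10))
E
```

```text
time: 26.48
tool_pos: [0.5709, 0.2709, 0.1103]
ee_rot: [-1.577, -0.004, 1.44]
wrist_force: [-0.8, -0.5, -2.8]
width: 0.0619
[ 0.5712  0.2836 -0.1257] 0.41415313225058004
t 26.5833 tcp [0.5679 0.2698 0.1049] yaw 1.440 F [-0.2196  0.6667 -1.5516] w 0.0617
slide [-205.5   13.6   58.6] roll -0.4  dist 214
slide [-205.4  113.6   58.3] roll -0.4  dist 242
```

View pics/f1.png

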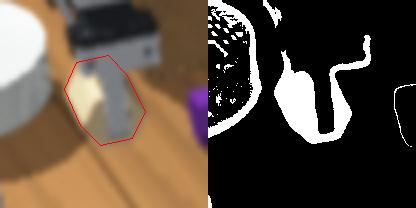

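Held. Carry to channel at y = −135.

```bash
python3 -m creep '[{"slide":[-40,0,12],"roll":-0.4,"grip":1},{"slide":[-80,0,24],"roll":-0.4,"grip":1},{"slide":[-120,0,36],"roll":-0.4,"grip":1},{"slide":[-160,0,48],"roll":-0.4,"grip":1},{"slide":[-190,5,58],"roll":-0.4,"grip":1},{"slide":[-205,14,58],"roll":-0.4,"grip":1},{"slide":[-205,14,58],"roll":-0.4,"grip":1},{"slide":[-205,14,58],"roll":-0.4,"grip":1},{"slide":[-205,14,58],"roll":-0.4,"grip":1}]'
python3 - <<'E'
from h import *
go(L(0,-135,35-33.3),L(0,-135,-33.3+10))
E
```

```text
time: 27.33
tool_pos: [0.4841, 0.075, 0.0913]
ee_rot: [-1.568, -0.0, 1.447]
wrist_force: [0.1, -0.0, -1.8]
width: 0.0616
t 27.3333 tcp [0.4841 0.075  0.0913] yaw 1.447 F [ 0.1368 -0.0177 -1.7565] w 0.0616
slide [-1.6 74.6  0.7] roll 0.0  dist 75
slide [-1.6 99.6  0.6] roll 0.0  dist 100
```

```bash
python3 -m creep '[{"slide":[-1.5,35,1],"roll":0,"grip":1},{"slide":[-1.5,70,1],"roll":0,"grip":1},{"slide":[-1.5,80,1],"roll":0,"grip":1},{"slide":[-1.5,88,1],"roll":0,"grip":1},{"slide":[-1.5,95,1],"roll":0,"grip":1},{"slide":[-1.5,99,1],"roll":0,"grip":1},{"slide":[-1.5,99,1],"roll":0,"grip":1}]'; python3 -m creep '[{"slide":[0,1.5,0],"roll":0,"grip":1},{"slide":[0,2,0],"roll":0,"grip":1}]'
python3 - <<'E'
from h import *
ims={n:snapshot(n) for n in('top','side')}
crop(ims['side'],160,140,260,240,6,'pics/d8.png')
go(L(0,-135,-33.3+9.2))
E
```

```text
time: 27.92
tool_pos: [0.4843, 0.0734, -0.0057]
ee_rot: [-1.572, -0.0, 1.448]
wrist_force: [-0.3, -0.3, -2.0]
width: 0.062
time: 28.08
tool_pos: [0.4845, 0.0733, -0.0065]
ee_rot: [-1.573, -0.001, 1.447]
wrist_force: [-3.2, 0.6, 3.0]
width: 0.0617
t 28.1833 tcp [ 0.4844  0.0733 -0.0067] yaw 1.447 F [-2.4407  1.1134  2.4406] w 0.0621
slide [0.2 2.4 1.4] roll 0.0  dist 3
```

View pics/d8.png

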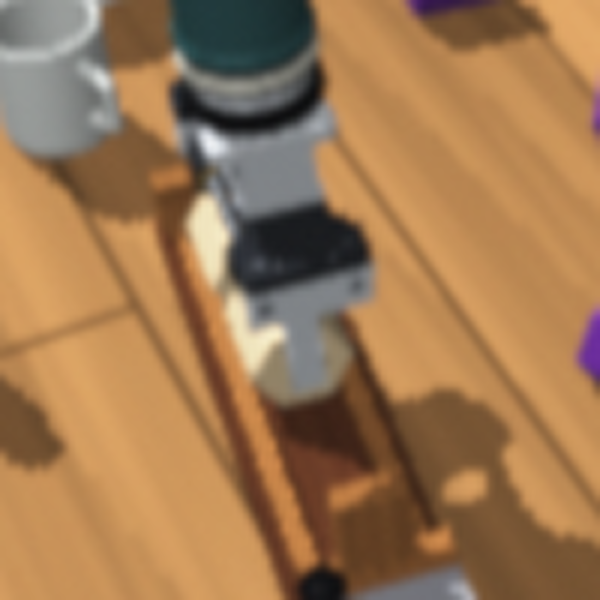

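```bash
python3 -m creep '[{"slide":[0,0.5,1.5],"roll":0,"grip":1},{"slide":[0,0.5,1.5],"roll":0,"grip":0.23},{"slide":[0,0,1.5],"roll":0,"grip":0.23},{"slide":[0,0,1.5],"roll":0,"grip":0.23},{"slide":[0,0,1.5],"roll":0,"grip":0.23},{"slide":[0,-30,1.5],"roll":0,"grip":0.23},{"slide":[0,-70,1.5],"roll":0,"grip":0.23},{"slide":[0,-110,1.5],"roll":0,"grip":0.68},{"slide":[0,-150,1.5],"roll":0,"grip":0.68},{"slide":[0,-150,1.5],"roll":0,"grip":0.68}]'
python3 - <<'E'
from h import *
ims={n:snapshot(n) for n in('top','side')}
crop(ims['side'],160,120,260,220,6,'pics/d9.png')
p,i=fitblock(ims,(.6172,-.2767,-.27),show='pics/f0.png'); print(p,i)
go(blk(p,65,0,140),blk(p,65,0,15),blk(p,45,0,15))
E
```

```text
time: 29.02
tool_pos: [0.4875, 0.0734, 0.1516]
ee_rot: [-1.588, -0.003, 1.447]
wrist_force: [0.5, 0.5, 1.2]
width: 0.056
[ 0.6174 -0.2768 -0.2665] 0.9100183594825578
t 29.1167 tcp [0.4838 0.0733 0.1443] yaw 1.447 F [-0.1848  0.4291 -0.7845] w 0.0479
slide [-340.3   38.6 -239.9] roll 8.2  dist 418
slide [-340.4  163.6 -239.2] roll 8.2  dist 447
slide [-337.5  163.5 -219.4] roll 8.2  dist 434
```

View pics/d9.png

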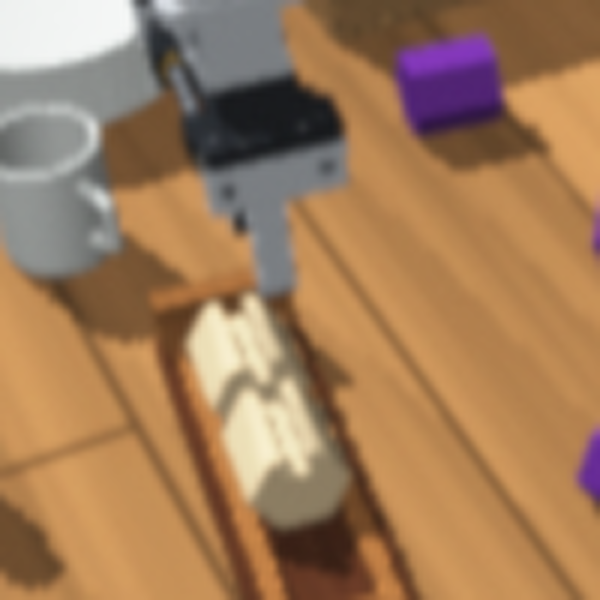

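View pics/f0.png

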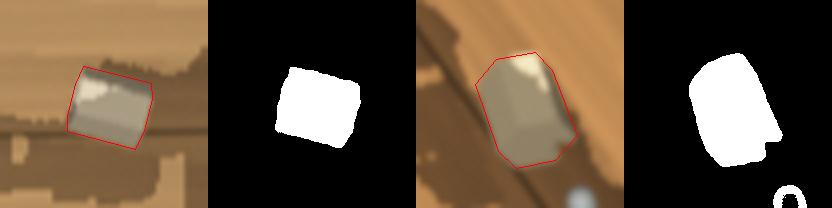

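```bash
python3 -m creep '[{"slide":[-34,0,-24],"roll":5,"grip":0.68},{"slide":[-68,0,-48],"roll":8.2,"grip":0.68},{"slide":[-102,0,-72],"roll":8.2,"grip":0.68},{"slide":[-136,0,-96],"roll":8.2,"grip":0.68},{"slide":[-170,0,-120],"roll":8.2,"grip":0.68},{"slide":[-204,0,-144],"roll":8.2,"grip":0.68},{"slide":[-238,0,-168],"roll":8.2,"grip":0.68},{"slide":[-272,10,-192],"roll":8.2,"grip":0.68},{"slide":[-306,20,-216],"roll":8.2,"grip":0.68},{"slide":[-340,40,-240],"roll":8.2,"grip":0.68},{"slide":[-340,80,-240],"roll":8.2,"grip":0.68},{"slide":[-340,120,-240],"roll":8.2,"grip":0.68},{"slide":[-340,155,-240],"roll":8.2,"grip":0.68},{"slide":[-340,163,-232],"roll":8.2,"grip":0.68},{"slide":[-338,163,-226],"roll":8.2,"grip":0.68},{"slide":[-337,163,-220],"roll":8.2,"grip":0.68},{"slide":[-337,163,-220],"roll":8.2,"grip":0.68},{"slide":[-337,163,-220],"roll":8.2,"grip":0.68}]'
python3 - <<'E'
from h import *
p=(.6174,-.2768,-.2665)
ims={n:snapshot(n) for n in('top','side')}
crop(ims['side'],250,190,350,290,6,'pics/e0.png')
go(blk(p,36,0,12))
E
```

```text
time: 30.62
tool_pos: [0.6594, -0.2885, -0.0195]
ee_rot: [-1.573, 0.001, 1.304]
wrist_force: [0.3, 1.0, 0.4]
width: 0.0298
t 30.7167 tcp [ 0.6598 -0.2887 -0.0193] yaw 1.304 F [ 0.3934  0.4076 -0.2023] w 0.0301
slide [0.3 1.9 8.1] roll -0.0  dist 8
```

View pics/e0.png

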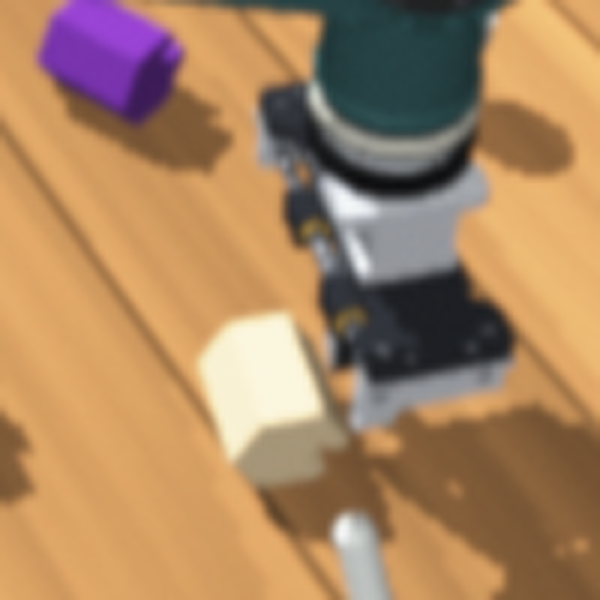

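```bash
python3 -m creep '[{"slide":[0,2,4],"roll":0,"grip":0.68},{"slide":[0,2,8],"roll":0,"grip":0.68},{"slide":[0,-1,10.5],"roll":0,"grip":0.68},{"slide":[0,-5,13.5],"roll":0,"grip":0.68},{"slide":[0,-8,16.5],"roll":0,"grip":0.68},{"slide":[0,-11,20],"roll":0,"grip":0.68},{"slide":[0,-14,23.5],"roll":0,"grip":0.68},{"slide":[0,-16.5,27],"roll":0,"grip":0.68},{"slide":[0,-18.5,31],"roll":0,"grip":0.68},{"slide":[0,-20,35],"roll":0,"grip":0.68},{"slide":[0,-21,40],"roll":0,"grip":0.68},{"slide":[0,-21,40],"roll":0,"grip":0.68},{"slide":[0,-21,25],"roll":0,"grip":0.68},{"slide":[0,-10,20],"roll":0,"grip":0.68},{"slide":[0,0,20],"roll":0,"grip":0.68},{"slide":[0,0,20],"roll":0,"grip":0.68},{"slide":[0,0,20],"roll":0,"grip":0.68}]'
python3 - <<'E'
from h import *
ims={n:snapshot(n) for n in('top','side')}
p,i=fitblock(ims,(.585,-.269,-.266),show='pics/f0.png'); print(p,i)
go(blk(p,44,0,15),blk(p,36,0,12))
crop(ims['side'],250,190,350,290,6,'pics/e1.png')
E
```

```text
time: 32.13
tool_pos: [0.6378, -0.2821, -0.0239]
ee_rot: [-1.566, -0.001, 1.304]
wrist_force: [0.2, 0.2, -0.2]
width: 0.0298
[ 0.5547 -0.2601 -0.231 ] 0.7368100991566376
t 32.2333 tcp [ 0.639  -0.2828 -0.0219] yaw 1.304 F [0.9764 0.1379 0.237 ] w 0.0297
slide [ 1.3 -3.5 43.3] roll -2.0  dist 43
slide [ 1.  -0.5 51.3] roll -2.0  dist 51
```

View pics/e1.png

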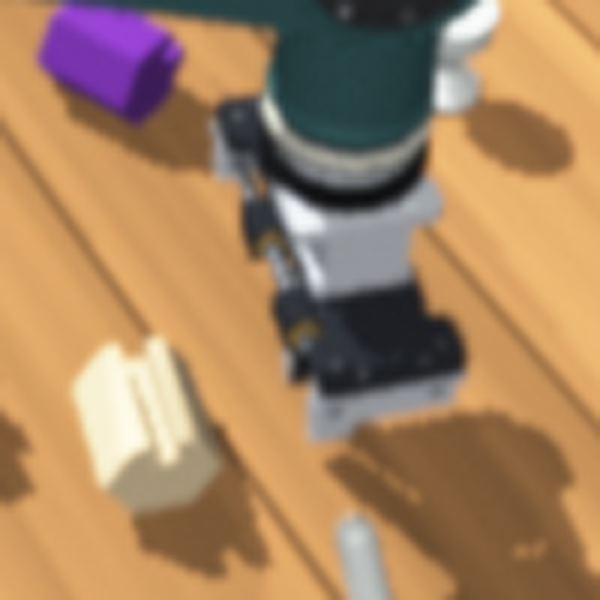

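View pics/f0.png

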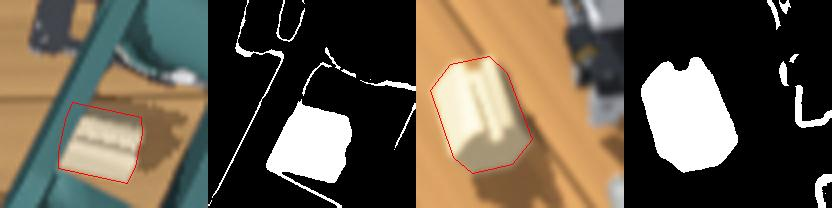

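```bash
python3 -m creep '[{"slide":[0,-40,-10],"roll":-2,"grip":0.4},{"slide":[0,-80,-10],"roll":-2,"grip":0},{"slide":[0,-90,20],"roll":-2,"grip":0},{"slide":[0,-90,20],"roll":-2,"grip":0},{"slide":[0,-90,20],"roll":-2,"grip":0},{"slide":[0,-90,20],"roll":-2,"grip":0}]'
python3 - <<'E'
from h import *
ims={n:snapshot(n) for n in('top','side')}
p,i=fitblock({'side':ims['side']},(.555,-.26,-.231),show='pics/f1.png'); print(p,i)
p,i=fitblock(ims,(.555,-.26,-.231),show='pics/f0.png'); print(p,i)
go(blk(p,0,0,95),blk(p,0,0,9))
E
```

```text
time: 32.73
tool_pos: [0.6201, -0.2776, 0.0685]
ee_rot: [-1.571, -0.0, 1.339]
wrist_force: [0.5, 0.4, -0.2]
width: 0.0668
[ 0.5539 -0.2603 -0.2353] 0.8990761314466145
[ 0.5547 -0.2606 -0.2355] 0.6957045891441825
t 32.8333 tcp [ 0.62   -0.2775  0.0672] yaw 1.339 F [-0.0694 -0.3025  0.2906] w 0.0749
slide [ 1.4  5.6 67.4] roll 0.2  dist 68
slide [ 1.4 91.6 67.2] roll 0.2  dist 114
```

View pics/f0.png

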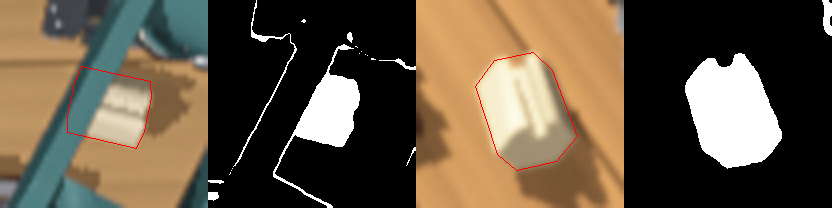

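```bash
python3 -m creep '[{"slide":[0.5,0,33],"roll":0,"grip":0},{"slide":[1,5,67],"roll":0,"grip":0},{"slide":[1,5,67],"roll":0,"grip":0},{"slide":[1,5,67],"roll":0,"grip":0},{"slide":[1,40,67],"roll":0,"grip":0},{"slide":[1,70,67],"roll":0,"grip":0},{"slide":[1,91,67],"roll":0,"grip":0},{"slide":[1,91,67],"roll":0,"grip":0},{"slide":[1,91,67],"roll":0,"grip":0}]'
python3 - <<'E'
from h import *
ims={n:snapshot(n) for n in('top','side')}
go(blk((.5547,-.2606,-.2355),0,0,9))
crop(ims['side'],230,190,330,290,6,'pics/e2.png')
E
```

```text
time: 33.58
tool_pos: [0.5557, -0.2614, -0.0234]
ee_rot: [-1.569, -0.001, 1.339]
wrist_force: [-0.2, 0.4, -0.4]
width: 0.0937
t 33.6833 tcp [ 0.5575 -0.2625 -0.0202] yaw 1.339 F [ 0.1957  0.1895 -0.3828] w 0.0939
slide [1.2 4.  3.2] roll 0.2  dist 5
```

View pics/e2.png

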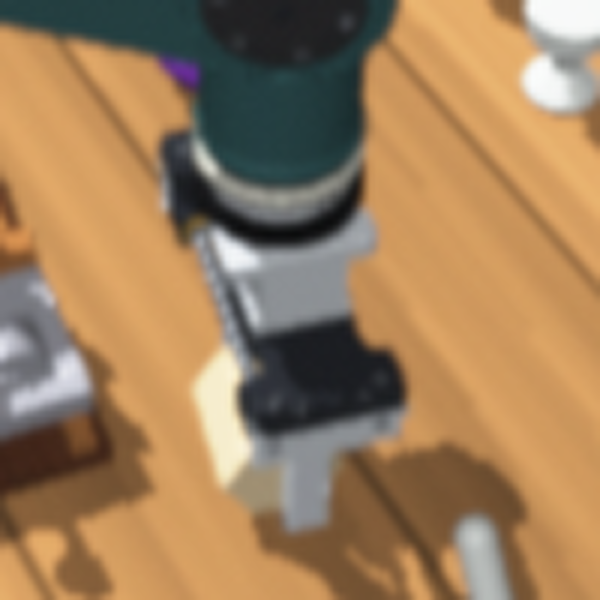

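Shift 3 mm in z, 2.5 mm down, then close and lift.

```bash
python3 -m creep '[{"slide":[1,2.5,3],"roll":0,"grip":0},{"slide":[1,2.5,3],"roll":0,"grip":1},{"slide":[1,2.5,3],"roll":0,"grip":1},{"slide":[1,2.5,3],"roll":0,"grip":1},{"slide":[1,2.5,3],"roll":0,"grip":1},{"slide":[1,2.5,3],"roll":0,"grip":1},{"slide":[1,2.5,3],"roll":0,"grip":1},{"slide":[1,-20,3],"roll":0,"grip":1},{"slide":[1,-60,3],"roll":0,"grip":1},{"slide":[1,-100,3],"roll":0,"grip":1},{"slide":[1,-140,3],"roll":0,"grip":1},{"slide":[1,-150,3],"roll":0,"grip":1},{"slide":[1,-150,3],"roll":0,"grip":1},{"slide":[1,-150,3],"roll":0,"grip":1}]'
python3 - <<'E'
from h import *
ims={n:snapshot(n) for n in('top','side')}
go(L(0,-215,125-33.3),L(0,-215,-33.3+10))
crop(ims['side'],220,150,320,250,6,'pics/e3.png')
# blocks in channel check
for y in(-53,-135):
    w=L(0,y,0); print(fitblock({'top':ims['top']},(w[0],w[1],RP[2]),.015,show='pics/g%d.png'%-y))
E
```

```text
time: 34.85
tool_pos: [0.5523, -0.2595, 0.1269]
ee_rot: [-1.57, -0.0, 1.339]
wrist_force: [-0.3, 0.8, -2.3]
width: 0.0617
t 34.95 tcp [ 0.5509 -0.2587  0.1239] yaw 1.339 F [-0.1296  0.9447 -1.5379] w 0.0623
slide [228.3  18.5 133.7] roll -6.2  dist 265
slide [228.1 133.5 133. ] roll -6.2  dist 296
(array([ 0.4935,  0.1577, -0.1301]), np.float64(0.605934584691469))
(array([ 0.4835,  0.0752, -0.1181]), np.float64(0.5876092314586601))
```

View pics/e3.png

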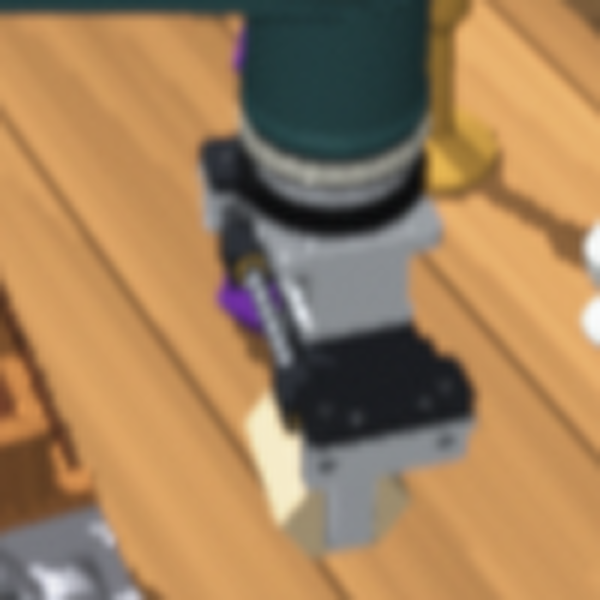

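```bash
python3 -m creep '[{"slide":[36,-5,21],"roll":-6.2,"grip":1},{"slide":[70,-5,41],"roll":-6.2,"grip":1},{"slide":[105,-5,61],"roll":-6.2,"grip":1},{"slide":[140,0,82],"roll":-6.2,"grip":1},{"slide":[175,5,103],"roll":-6.2,"grip":1},{"slide":[210,10,123],"roll":-6.2,"grip":1},{"slide":[226,18,134],"roll":-6.2,"grip":1},{"slide":[226,18,134],"roll":-6.2,"grip":1},{"slide":[226,18,134],"roll":-6.2,"grip":1},{"slide":[226,18,134],"roll":-6.2,"grip":1}]'
python3 - <<'E'
from h import *
go(L(0,-217,35-33.3),L(0,-217,-33.3+10))
E
```

```text
time: 35.78
tool_pos: [0.4736, -0.0096, 0.1082]
ee_rot: [-1.568, 0.001, 1.447]
wrist_force: [0.1, -0.8, -1.8]
width: 0.0621
t 35.7833 tcp [ 0.4736 -0.0096  0.1082] yaw 1.447 F [ 0.0945 -0.8099 -1.8133] w 0.0621
slide [ 1.8 91.5  0.7] roll 0.0  dist 92
slide [  1.9 116.5   0.6] roll 0.0  dist 117
```

```bash
python3 -m creep '[{"slide":[1.5,35,1],"roll":0,"grip":1},{"slide":[1.5,70,1],"roll":0,"grip":1},{"slide":[1.5,92,1],"roll":0,"grip":1},{"slide":[1.5,102,1],"roll":0,"grip":1},{"slide":[1.5,110,1],"roll":0,"grip":1},{"slide":[1.5,114,1],"roll":0,"grip":1},{"slide":[1.5,114,1],"roll":0,"grip":1}]'; python3 -m creep '[{"slide":[0,1.5,0],"roll":0,"grip":1},{"slide":[0,2,0],"roll":0,"grip":1}]'
python3 - <<'E'
from h import *
ims={n:snapshot(n) for n in('top','side')}
crop(ims['side'],160,140,260,240,6,'pics/e4.png')
go(L(0,-217,-33.3+10))
E
```

```text
time: 36.37
tool_pos: [0.4731, -0.0082, -0.0038]
ee_rot: [-1.569, 0.0, 1.446]
wrist_force: [-2.9, -0.1, -2.0]
width: 0.0624
time: 36.53
tool_pos: [0.4734, -0.0081, -0.0041]
ee_rot: [-1.571, 0.001, 1.447]
wrist_force: [-7.8, -0.2, 6.8]
width: 0.062
t 36.6333 tcp [ 0.4734 -0.0081 -0.004 ] yaw 1.447 F [-6.8532 -0.6949  5.7755] w 0.0620
slide [0.4 4.3 0.6] roll 0.0  dist 4
```

View pics/e4.png

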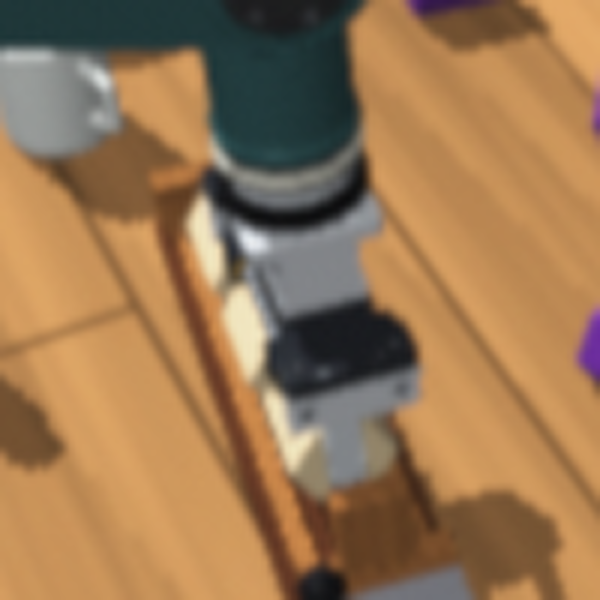

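```bash
python3 -m creep '[{"slide":[0,-1,1.5],"roll":0,"grip":1},{"slide":[0,-1,3],"roll":0,"grip":1},{"slide":[0,1,3],"roll":0,"grip":1},{"slide":[0,2,3],"roll":0,"grip":1}]'
```

```text
time: 36.97
tool_pos: [0.4711, -0.007, -0.0077]
ee_rot: [-1.573, -0.0, 1.447]
wrist_force: [-1.9, 0.2, -0.5]
width: 0.062
```

```bash
python3 -m creep '[{"slide":[0,1,0.5],"roll":0,"grip":1},{"slide":[0,1,0.5],"roll":0,"grip":1}]'; python3 -m creep '[{"slide":[0,-1,0],"roll":0,"grip":0.23},{"slide":[0,-1,0],"roll":0,"grip":0.23},{"slide":[0,-1,0],"roll":0,"grip":0.23},{"slide":[0,-1,0],"roll":0,"grip":0.23},{"slide":[0,-30,0],"roll":0,"grip":0.23},{"slide":[0,-70,0],"roll":0,"grip":0.23},{"slide":[0,-110,0],"roll":0,"grip":0.3},{"slide":[0,-150,0],"roll":0,"grip":0.55},{"slide":[0,-150,0],"roll":0,"grip":0.55}]'
python3 - <<'E'
from h import *
ims={n:snapshot(n) for n in('top','side')}
crop(ims['side'],170,140,270,240,6,'pics/e5.png')
go(L(0,-328,150-33.3),L(0,-328,62-33.3))
E
```

```text
time: 37.13
tool_pos: [0.4699, -0.0069, -0.0094]
ee_rot: [-1.571, -0.0, 1.447]
wrist_force: [-0.7, -0.4, -1.5]
width: 0.0616
time: 37.88
tool_pos: [0.4752, -0.0077, 0.1506]
ee_rot: [-1.588, 0.0, 1.447]
wrist_force: [0.9, 0.5, 0.7]
width: 0.0559
t 37.9833 tcp [ 0.4715 -0.0072  0.1433] yaw 1.447 F [ 0.3269 -0.6742 -0.4809] w 0.0480
slide [-111.4   11.6   -1.3] roll 0.0  dist 112
slide [-111.4   99.6   -0.8] roll 0.0  dist 149
```

View pics/e5.png

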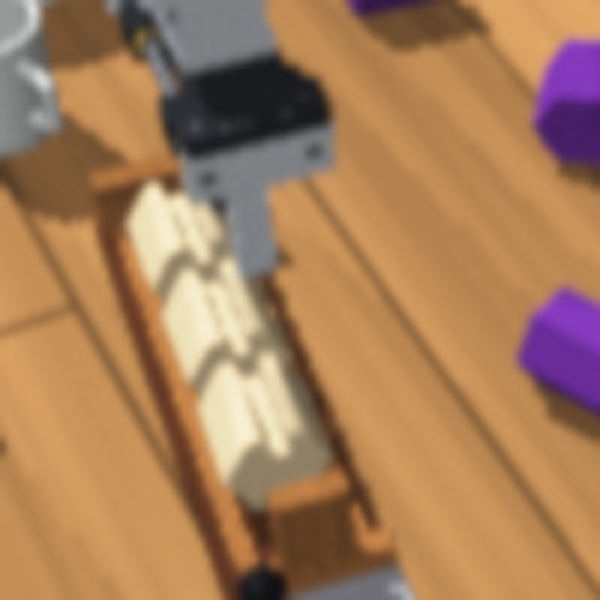

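```bash
python3 -m creep '[{"slide":[-40,0,0],"roll":0,"grip":0.55},{"slide":[-80,0,-0.5],"roll":0,"grip":0.55},{"slide":[-111,10,-1],"roll":0,"grip":0.55},{"slide":[-111,20,-1],"roll":0,"grip":0.55},{"slide":[-111,20,-1],"roll":0,"grip":0.55},{"slide":[-111,55,-1],"roll":0,"grip":0.55},{"slide":[-111,85,-1],"roll":0,"grip":0.55},{"slide":[-111,98,-1],"roll":0,"grip":0.55},{"slide":[-111,98,-1],"roll":0,"grip":1},{"slide":[-111,98,-1],"roll":0,"grip":1},{"slide":[-111,98,-1],"roll":0,"grip":1},{"slide":[-111,98,-1],"roll":0,"grip":1},{"slide":[-111,98,-1],"roll":0,"grip":1},{"slide":[-111,98,-1],"roll":0,"grip":1}]'
python3 - <<'E'
from h import *
go(L(0,-328,62-33.3),L(0,-194,62-33.3))
E
```

```text
time: 39.15
tool_pos: [0.4585, -0.1174, 0.0445]
ee_rot: [-1.574, 0.0, 1.447]
wrist_force: [0.3, 1.3, 2.6]
width: 0.0156
t 39.15 tcp [ 0.4585 -0.1174  0.0445] yaw 1.447 F [0.3211 1.3259 2.5539] w 0.0156
slide [-0.4  0.8 -0.7] roll 0.0  dist 1
slide [133.6   0.7  -0.7] roll 0.0  dist 134
```

```bash
python3 -m creep '[{"slide":[8,0,0],"roll":0,"grip":1},{"slide":[16,0,0],"roll":0,"grip":1},{"slide":[24,0,0],"roll":0,"grip":1},{"slide":[32,0,0],"roll":0,"grip":1},{"slide":[40,0,0],"roll":0,"grip":1},{"slide":[48,0,0],"roll":0,"grip":1},{"slide":[56,0,0],"roll":0,"grip":1},{"slide":[64,0,0],"roll":0,"grip":1},{"slide":[72,0,0],"roll":0,"grip":1},{"slide":[78,0,0],"roll":0,"grip":1},{"slide":[84,0,0],"roll":0,"grip":1},{"slide":[90,0,0],"roll":0,"grip":1},{"slide":[96,0,0],"roll":0,"grip":1},{"slide":[102,0,0],"roll":0,"grip":1},{"slide":[108,0,0],"roll":0,"grip":1},{"slide":[114,0,0],"roll":0,"grip":1},{"slide":[120,0,0],"roll":0,"grip":1},{"slide":[124,0,0],"roll":0,"grip":1},{"slide":[126,0,0],"roll":0,"grip":1},{"slide":[126,0,0],"roll":0,"grip":1}]'
python3 - <<'E'
from h import *
ims={n:snapshot(n) for n in('top','side')}
crop(ims['side'],170,140,270,240,6,'pics/e6.png')
go(L(0,-194,62-33.3))
E
```

```text
time: 40.82
tool_pos: [0.4748, 0.0076, 0.0445]
ee_rot: [-1.576, 0.001, 1.448]
wrist_force: [3.3, -3.0, 5.2]
width: 0.0155
t 40.9167 tcp [0.4748 0.0077 0.0445] yaw 1.447 F [ 2.3052 -1.763   5.4824] w 0.0157
slide [7.5 0.8 0. ] roll 0.0  dist 8
```

View pics/e6.png

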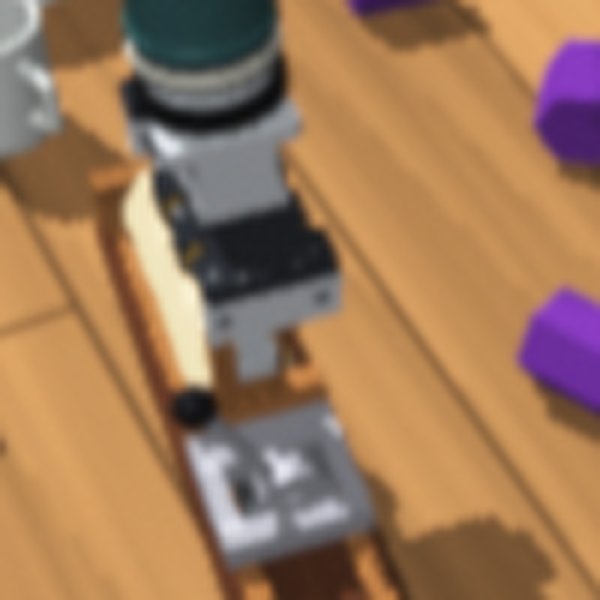

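```bash
python3 -m creep '[{"slide":[3,0,0],"roll":0,"grip":1},{"slide":[5,0,0],"roll":0,"grip":1},{"slide":[6.5,0,0],"roll":0,"grip":1},{"slide":[6.5,0,0],"roll":0,"grip":1}]';python3 -m creep '[{"slide":[1.5,0,0],"roll":0,"grip":1},{"slide":[1.5,0,0],"roll":0,"grip":1}]';python3 -m creep '[{"slide":[1,0,0],"roll":0,"grip":1},{"slide":[1,0,0],"roll":0,"grip":1}]'
```

```text
time: 41.25
tool_pos: [0.4756, 0.0137, 0.0445]
ee_rot: [-1.576, 0.002, 1.447]
wrist_force: [2.7, -4.0, 4.4]
width: 0.0155
time: 41.42
tool_pos: [0.4757, 0.015, 0.0445]
ee_rot: [-1.576, 0.002, 1.447]
wrist_force: [2.2, -4.2, 4.2]
width: 0.0157
time: 41.58
tool_pos: [0.4758, 0.015, 0.0445]
ee_rot: [-1.576, 0.004, 1.447]
wrist_force: [0.8, -7.7, 5.6]
width: 0.016
```

```bash
python3 -m creep '[{"slide":[1,0,0],"roll":0,"grip":1},{"slide":[1.5,0,0],"roll":0,"grip":1},{"slide":[1.5,0,0],"roll":0,"grip":1}]'
python3 - <<'E'
from h import *
go(L(0,-194,62-33.3))
E
```

```text
time: 41.83
tool_pos: [0.4757, 0.0149, 0.0445]
ee_rot: [-1.576, 0.007, 1.446]
wrist_force: [1.8, -11.2, 4.1]
width: 0.0159
t 41.8333 tcp [0.4757 0.0149 0.0445] yaw 1.446 F [  1.7989 -11.2124   4.1055] w 0.0159
slide [0.2 0.8 0.1] roll -0.0  dist 1
```

```bash
python3 -m creep '[{"slide":[0,0,0],"roll":0,"grip":0.6},{"slide":[0,0,0],"roll":0,"grip":0.55},{"slide":[0,0,0],"roll":0,"grip":0.55},{"slide":[0,0,0],"roll":0,"grip":0.55},{"slide":[0,-40,0],"roll":0,"grip":0.55},{"slide":[0,-80,0],"roll":0,"grip":0.55},{"slide":[0,-110,0],"roll":0,"grip":1},{"slide":[0,-110,0],"roll":0,"grip":1},{"slide":[0,-110,0],"roll":0,"grip":1}]'
python3 - <<'E'
from h import *
drawscene('k0',.134,1.35)
go(L(-85,-251,160-33.3),L(-85,-251,75-33.3))
E
```

```text
time: 42.58
tool_pos: [0.4751, 0.0186, 0.1547]
ee_rot: [-1.575, -0.001, 1.448]
wrist_force: [0.7, 0.2, 0.1]
width: 0.0258
t 42.6833 tcp [0.473  0.0186 0.1511] yaw 1.448 F [ 0.0599  0.4872 -0.227 ] w 0.0176
slide [-60.1   9.7  81.9] roll 0.1  dist 102
slide [-60.1  94.7  81.6] roll 0.1  dist 139
```

View pics/k0_side.png

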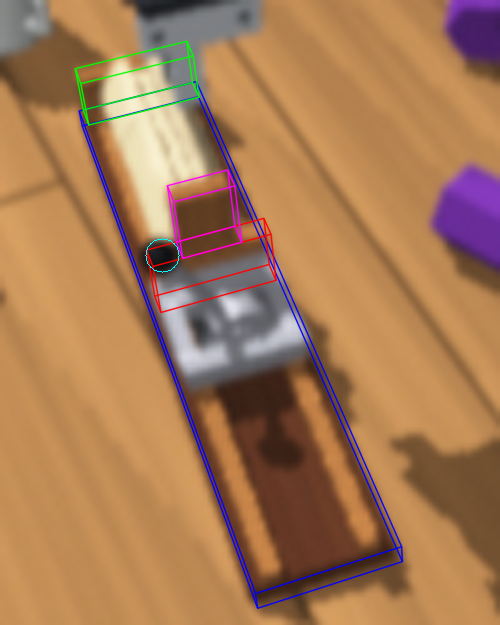

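View pics/k0_top.png

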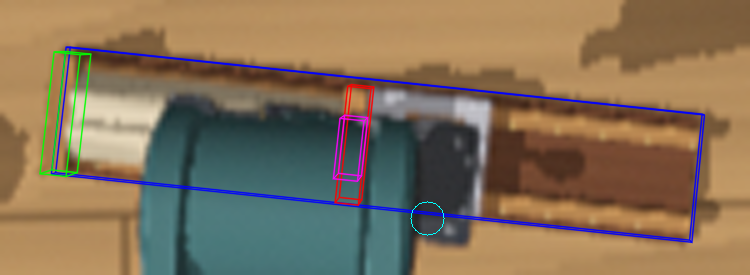

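```bash
python3 -m creep '[{"slide":[-25,0,33],"roll":0,"grip":1},{"slide":[-50,5,65],"roll":0,"grip":1},{"slide":[-60,10,82],"roll":0,"grip":1},{"slide":[-60,50,82],"roll":0,"grip":1},{"slide":[-60,85,82],"roll":0,"grip":1},{"slide":[-60,94,82],"roll":0,"grip":1},{"slide":[-60,94,82],"roll":0,"grip":1},{"slide":[-60,94,82],"roll":0,"grip":1}]'
python3 - <<'E'
from h import *
drawscene('k1',.134,1.35)
go(L(-59,-251,75-33.3),L(0,-251,82-33.3),L(48,-251,58-33.3))
E
```

```text
time: 43.35
tool_pos: [0.3846, -0.0309, 0.0582]
ee_rot: [-1.568, -0.0, 1.448]
wrist_force: [0.5, -0.2, 0.4]
width: 0.0005
t 43.45 tcp [ 0.3867 -0.0314  0.0605] yaw 1.448 F [-0.4901  0.5414  0.0891] w 0.0004
slide [  0.1   3.8 -23.6] roll 0.1  dist 24
slide [  0.   -3.  -82.6] roll 0.1  dist 83
slide [  -0.    21.1 -130.5] roll 0.1  dist 132
```

View pics/k1_side.png

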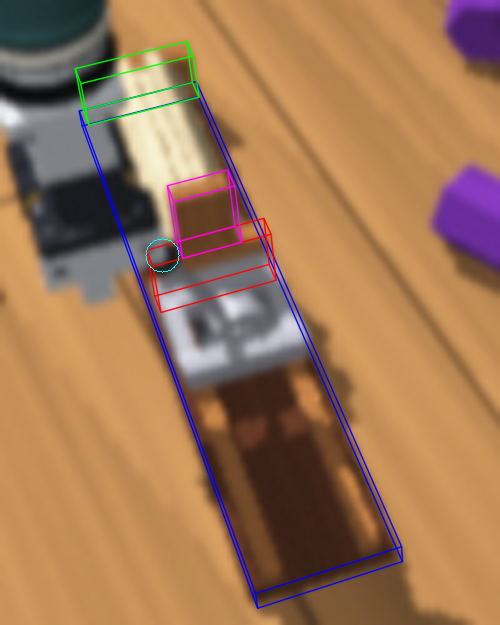

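```bash
python3 -m creep '[{"slide":[0,3,-12],"roll":0,"grip":1},{"slide":[0,2,-24],"roll":0,"grip":1},{"slide":[0,0,-36],"roll":0,"grip":1},{"slide":[0,-2,-48],"roll":0,"grip":1},{"slide":[0,-3,-60],"roll":0,"grip":1},{"slide":[0,-3,-72],"roll":0,"grip":1},{"slide":[0,-2,-84],"roll":0,"grip":1},{"slide":[0,2,-94],"roll":0,"grip":1},{"slide":[0,8,-104],"roll":0,"grip":1},{"slide":[0,13,-113],"roll":0,"grip":1},{"slide":[0,18,-121],"roll":0,"grip":1},{"slide":[0,20,-127],"roll":0,"grip":1},{"slide":[0,20,-127],"roll":0,"grip":1}]'
python3 - <<'E'
from h import *
drawscene('k2',.134,0)
go(L(48,-251,58-33.3))
E
```

```text
time: 44.53
tool_pos: [0.5, -0.0453, 0.045]
ee_rot: [-1.544, 0.001, 1.448]
wrist_force: [-39.0, 4.6, 39.8]
width: 0.0003
t 44.6333 tcp [ 0.5    -0.0453  0.045 ] yaw 1.448 F [-38.5448   5.067   39.431 ] w 0.0004
slide [ -0.1   4.9 -16.5] roll 0.1  dist 17
```

View pics/k2_side.png

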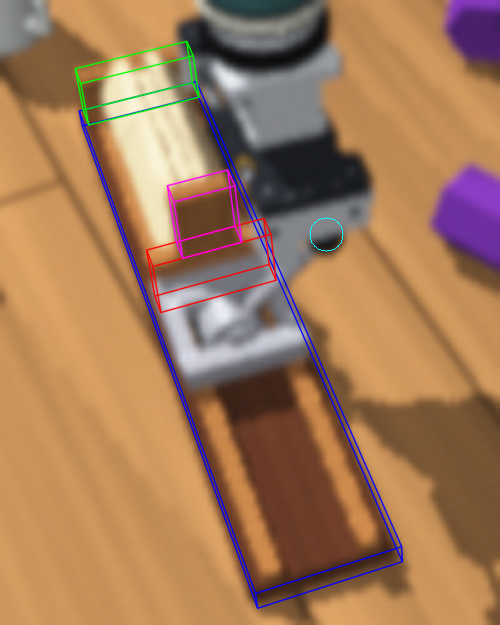

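```bash
python3 -m creep '[{"slide":[0,-10,15],"roll":0,"grip":1},{"slide":[0,-40,35],"roll":0,"grip":1},{"slide":[0,-80,60],"roll":0,"grip":1},{"slide":[0,-110,100],"roll":0,"grip":1},{"slide":[0,-110,140],"roll":0,"grip":1},{"slide":[0,-110,160],"roll":0,"grip":1},{"slide":[0,-110,160],"roll":0,"grip":1}]'
python3 - <<'E'
from h import *
drawscene('k3',.134,0)
I=np.hstack([cv2.imread('pics/k3_side.png')[:520,60:420]]); cv2.imwrite('pics/k3s.png',I)
E
```

```text
time: 45.22
tool_pos: [0.351, -0.0268, 0.1528]
ee_rot: [-1.578, 0.001, 1.448]
wrist_force: [1.1, -1.1, 1.0]
width: 0.0004
```

View pics/k3s.png

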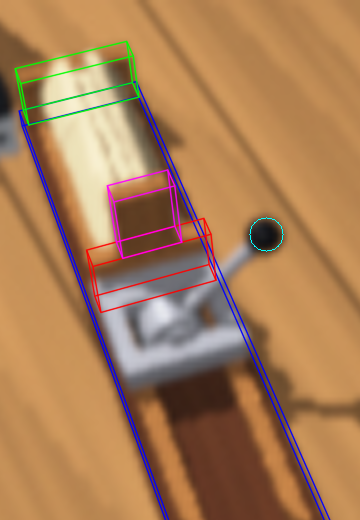

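View pics/k3_top.png

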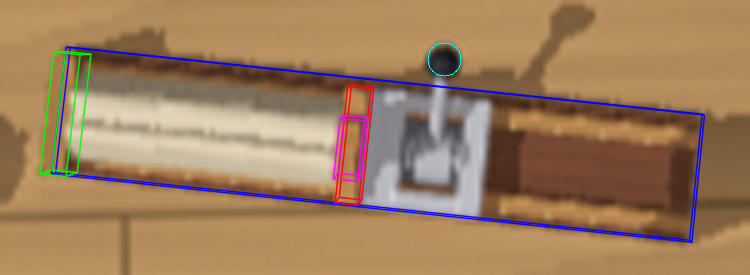

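Run:
```python
from h import *
from scipy.optimize import least_squares
t=snapshot('top');q=snapshot('side')
def knob(im,n,g):
    u=w2px(n,rl2w(RP,[lever_kn(*g)]))[0].astype(int); s=im[u[1]-8:u[1]+9,u[0]-8:u[0]+9].max(2).astype(float)
    w=np.clip(60-s,0,None); yy,xx=np.mgrid[-8:9,-8:9]; return np.array([u[0]+(w*xx).sum()/w.sum(),u[1]+(w*yy).sum()/w.sum()])
def fit(t,q,g):
    ob={'top':knob(t,'top',g),'side':knob(q,'side',g)}
    f=lambda p:np.concatenate([w2px(n,rl2w(RP,[lever_kn(p[0],p[1])]))[0]-ob[n] for n in ob])
    r=least_squares(f,g); return r.x,f(r.x)
print('start',fit(cv2.imread('pics/raw_top0.png')[:,:,::-1],cv2.imread('pics/raw_side0.png')[:,:,::-1],(.121,0.)))
print('now',fit(t,q,(.134,0.)))
cv2.imwrite('pics/endall.png',np.hstack([cv2.resize(q[:,:,::-1],(400,300)),cv2.resize(t[:,:,::-1],(400,300))]))
A=cv2.resize(t[205:248,165:260,::-1],None,fx=8,fy=8,interpolation=cv2.INTER_CUBIC);cv2.imwrite('pics/endz.png',A)
```

```text
start (array([0.1197, 0.0562]), array([ 0.0993,  0.2115,  0.3497, -0.336 ]))
now (array([0.133 , 0.0182]), array([ 0.1175,  0.1908,  0.366 , -0.3693]))
```

View pics/endz.png

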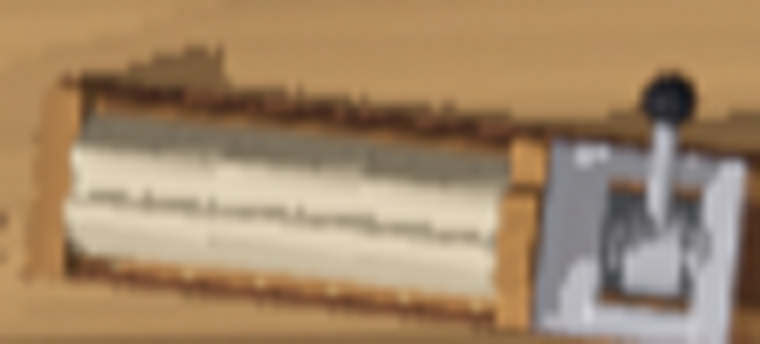

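View pics/endall.png

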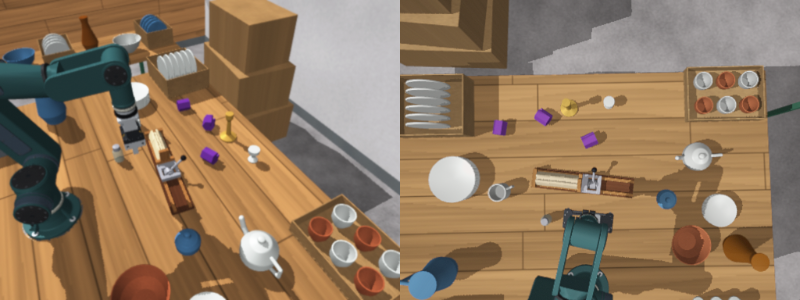

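Run:
```python
from bench import robot,ticket
print(ticket.close_job()); print(robot.get_obs()['time'])
```

```text
the job is handed in; nothing more can be done
None
the job is handed in; nothing more can be done
```

The job is handed in, at about 45 s of the 210 s allowed. I freed the lever and drew the cheek fully back. I rolled the three pale blocks groove-up and laid them end to end in the channel. Then I slid the cheek up tight and flipped the lever back to locked. The purple look-alikes were left alone.

**Last checks:**
- **Row:** the last pictures show all grooves up in one line, with no visible gap between cheek and end stop. The cheek stalled against the row at 11 N. It reads 0.133–0.134 m forward, which fits three 62 mm blocks.
- **Lever:** the knob position gives about 0.02 rad, which is locked within measuring error.
- **Bystanders:** the mug, teapot, sugar bowl and candlestick look unmoved. The robot was clear of everything at hand-in.

**What did not go as expected:**
- **Finger height:** the real fingertips sat about 33 mm above the reported TCP, found by touching the table. My first lever push therefore passed over the knob without moving it. All later moves were corrected for this.
- **Third block:** it rolled two faces in one push instead of one, but both turns were needed anyway.
- **Lever stop:** on locking, the finger pressed the rod against its stop with about 39 N per axis (55 N at the wrist) for a moment. That was the finger rather than the gripper body, which the 40 N limit covers, and the wrist limit is 120 N.

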